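# Put the desk game away

### The arm

A 6-joint arm with a two-finger parallel gripper is mounted at the origin on the work surface. World frame = base frame: x ahead of the robot, y to its left, z up, the work surface at z = 0. Lengths are in mm, angles in rad, forces in N, time in s.
With the tool pointing down it reaches from about 275 to 1000 mm from the base axis. Payload 8.4 kg.
Tool frame: the origin (TCP) lies at the very end of the fingers, on their centre line; the grasp point (between the pads) lies 19 mm behind it; z points along the fingers, y is the direction in which the jaws open and shut (so a half turn about z gives the same grasp; the last joint's range is limited). The gripper opens to 85 mm and grips with 20 to 120 N. Pads are 22 mm wide; open, the fingers measure 114 mm over their backs; the gripper's body (76 mm by 85 mm) begins 54 mm behind the grasp point. The pads swing forward as they close: fully open they stand 13 mm farther back than shut.
Start: joints at [-1.313, 0.353, 1.633, -0, 1.155, -0.002], TCP at [160.553, -604.029, 231.281] pointing down, gripper open.
Joint ranges: [-2.63, 2.63], [-0.92, 2.1], [0.06, 2.66], [-1.3, 4.44], [0, 2.69], [-3.02, 3.02]. Speed limits (rad/s): [2.22, 2.22, 2.79, 3.14, 3.14, 3.14].

### API

Orientations are given as [roll, pitch, yaw] about the fixed x, y, z axes, in that order (R = Rz(yaw) Ry(pitch) Rx(roll)).
In Python, from rig import sense, grab_frame, sign_off, masks_of gives the robot as it stands. The module is installed in compiled form; this text tells all that it offers.
- The arm moves only by the shell command python3 -m inch 'ROWS' [FORCE]. ROWS is JSON, a list of rows, each an object of numbers: "gripper": the finger opening in m, from 0 to 0.0854; "tx", "ty", "tz": the shift along the tool's x, y, z in m; "spin": the turn about the tool's z in degrees. In form: [{"gripper": .., "tx": .., "ty": .., "tz": .., "spin": ..}, ...]. A call has exactly 8 rows; each row shifts and turns the commanded pose from where the row before left it, along the tool's axes as they then stand; what a row does not reach is not made up. A row lasts 1/10 s, in which the tool goes at most 50 mm and 8.59 degrees, less where a joint would pass 70% of its speed; a pose out of reach is approached as far as the arm can. A call is refused whole if a number of a shift passes 0.05 or a number of a turn 8.59, either way. A call with a gripper value outside its range is refused whole. The fingers move at their own pace and stop on an object; FORCE is the grip in N (left out, the last holds). Time passes only in rows, so rows that do not move let the fingers close, or fill a call up. It gives the time, the measured TCP pose, the force and the opening at its end, in the units of the state.
- sense(): the state, without advancing time (a new reading comes with each control period).
- grab_frame(name): name is "scene" or "top" or "wrist"; returns a dict with "pixels" (420x560x3 uint8, red, green, blue), "K" (3x3 intrinsics, pixels), "extrinsics" (4x4, takes a point from camera to world coordinates). Camera axes: x right, y down, z forward; pixel columns grow to the right and rows downward; lengths in mm; the calibration is good to about 2 mm. A picture is of the moment at which its call begins. There is no depth.
- sign_off(): hands the job in, once; it reports no verdict.
Trained networks look in the newest picture that a camera, given by its name, has taken for a name from the list of things; names that differ only in an ending like _2 or _b are one class to them, and where a whole thing is asked for, a point or a joint stands for the part that bears it (a point fixed in the world has none). Each returns a list of dicts, best first, with "conf" (0 to 1); they miss things now and then, are a little off and sometimes report something else, mostly with a low value. They report only what shows in the picture. A call takes as long as a camera call. They do not tell look-alikes from the thing itself.
- masks_of(camera, target): "pixels" (420x560 bool, what is visible of it) and "centre" ([row, column] in pixels, amid what is visible of it).
The state is a dict: "clock": time; "qpos": joint angles; "qvel": joint speeds; "joint_efforts": joint torques, N m; "eef_pos": TCP position; "tcp_rot": TCP orientation; "contact_force": force on the tool from outside, world axes, zero at the start; "wrist_torque": the same for the moment, N m; "opening": opening from 0.0 (shut) to 1.0 (fully open).
Only numpy, scipy, OpenCV 4.12 (cv2) and the standard library are available. Lean on these libraries where they do the work, as an engineer would, in place of code of your own. Each camera call takes 0.05 s, during which the arm holds its last target.

### The job

Put the game on the study desk away. Take the wooden pusher and sweep all the white tiles with it into the three-sided tray (do not touch the tiles with the fingers), then stand the pusher back upright on the middle of its green pad. Also stack all the round discs flat and neatly centred on the round stand, the largest at the bottom and each next one smaller; leave the mug, the bird and the stapler where they are.

Things in the scene. Friction and masses are not known exactly. Their poses are not given: they have to be found in the camera images.
- tray: Fixed three-sided wooden tray with a green lining, open on one side, without a floor step: tiles slide straight in over the desk. Origin at desk level in the middle of the open side; its +y axis points into the tray, x runs along the open side. Inside 240 mm wide (x) and 180 mm deep (y); walls 30 mm high and 12 mm thick on the two sides and the back.
- pusher: Loose tile pusher of pale wood with a brass band, 200 g, standing upright. Its head is a block 110 mm wide (y), 32 mm thick (x), 40 mm high; both broad faces push. On the head's middle stands a grip 24 mm thick (x), 50 mm wide (y), reaching from 40 to 95 mm height. Origin in the middle of the underside, z up.
- pad: Fixed green felt pad, the pusher's place, 60 mm (x) by 140 mm (y), 4 mm thick. Origin at desk level under its middle.
- stand: Fixed round wooden stand for the discs, 100 mm across, 20 mm high with a flat green top. Origin at desk level on its axis.
- tile0: Loose game tile, 60 x 30 mm and 24 mm thick, white with a dark wooden underside, 45 g, lying flat. Origin in the middle of its underside, x along its length. May be absent (5 to 7 of the seven tiles are there).
- tile1: Loose game tile, 60 x 30 mm and 24 mm thick, white with a dark wooden underside, 45 g, lying flat. Origin in the middle of its underside, x along its length. May be absent (5 to 7 of the seven tiles are there).
- tile2: Loose game tile, 60 x 30 mm and 24 mm thick, white with a dark wooden underside, 45 g, lying flat. Origin in the middle of its underside, x along its length. May be absent (5 to 7 of the seven tiles are there).
- tile3: Loose game tile, 60 x 30 mm and 24 mm thick, white with a dark wooden underside, 45 g, lying flat. Origin in the middle of its underside, x along its length. May be absent (5 to 7 of the seven tiles are there).
- tile4: Loose game tile, 60 x 30 mm and 24 mm thick, white with a dark wooden underside, 45 g, lying flat. Origin in the middle of its underside, x along its length. May be absent (5 to 7 of the seven tiles are there).
- tile5: Loose game tile, 60 x 30 mm and 24 mm thick, white with a dark wooden underside, 45 g, lying flat. Origin in the middle of its underside, x along its length. May be absent (5 to 7 of the seven tiles are there).
- tile6: Loose game tile, 60 x 30 mm and 24 mm thick, white with a dark wooden underside, 45 g, lying flat. Origin in the middle of its underside, x along its length. May be absent (5 to 7 of the seven tiles are there).
- disc70: Loose blue wooden disc, 70 mm across and 14 mm thick, lying flat. Origin in the middle of its underside. May be absent (3 or 4 of the four discs are there).
- disc60: Loose yellow wooden disc, 60 mm across and 14 mm thick, lying flat. Origin in the middle of its underside. May be absent (3 or 4 of the four discs are there).
- disc50: Loose red wooden disc, 50 mm across and 14 mm thick, lying flat. Origin in the middle of its underside. May be absent (3 or 4 of the four discs are there).
- disc40: Loose white wooden disc, 40 mm across and 14 mm thick, lying flat. Origin in the middle of its underside. May be absent (3 or 4 of the four discs are there).
- mug: White mug, 76 mm across and 85 mm high, handle to its +y. Loose; origin under its middle. To be left alone.
- bird: Turquoise pottery bird paperweight, about 110 mm long and 85 mm high. Loose; origin under its middle. To be left alone.
- stapler: Black stapler, 130 mm long and 34 mm wide, 50 mm high. Loose; origin under its middle. To be left alone.
Not all that is in view belongs to the job. What is shaped like the tile5 but pink or yellow is not meant.

How it is judged:
By the outcome, as a careful person would: the job done as asked, in the order asked, and still so for the second after the job is handed in, with the robot touching nothing.
Of tile0, tile1, tile2, tile3, tile4, tile5, tile6 only 5 to 7 are there at a start; the rules pass over those that are not, and their reading is None.
Of disc70, disc60, disc50, disc40 only 3 to 4 are there at a start; the rules pass over those that are not, and their reading is None.
At some moment in a run one of tile0, tile1, tile2, tile3, tile4, tile5, tile6 may be knocked a few centimetres aside while the robot is not near it.
Once in a run the grip may slacken for a moment while it holds something.
It also fails if it takes over 210 s, if anything falls off the work surface, if the arm or the gripper's body presses on something with over 40 N, if the wrist force passes 120 N, or if a joint passes its speed limit or range.

## Working session

There is one attempt and no reset: what is moved stays moved. The work goes in short steps, Python scripts to look and compute and a shell command to move; the robot and the scene stay as the last step left them, time stands still between calls to the robot, and variables do not carry over. Pictures are saved under pics/ and viewed, and the job is handed in when it is done.

```bash
mkdir -p pics; ls
python3 - <<'E'
from rig import *
import cv2
print(sense())
for n in ["scene","top","wrist"]:
    f=grab_frame(n); cv2.imwrite(f"pics/a_{n}.png",f["pixels"][:,:,::-1]); print(n,f["K"],f["extrinsics"])
E
```

```text
pics
{'clock': 0.0, 'qpos': array([-1.31337094e+00,  3.53635390e-01,  1.63417509e+00,  1.81660346e-05,
        1.15520677e+00, -2.41570734e-03]), 'qvel': array([ 0.0003294 , -0.00170462, -0.0009193 ,  0.00077538,  0.00160354,
        0.00086397]), 'joint_efforts': array([ 2.17216598e-04, -6.05267358e+01, -3.42068803e+01,  8.49433923e-05,
        9.08325543e-03, -7.90575712e-06]), 'eef_pos': array([ 160.44754929, -603.53475165,  230.55213214]), 'tcp_rot': array([-3.14016810e+00, -2.00506059e-05,  2.59833734e-01]), 'contact_force': array([-0.66351361,  0.88197084, -0.76835656]), 'wrist_torque': array([-0.03151914,  0.00590837, -0.00743369]), 'opening': 1.0039400449869553}
scene [[441.74762332   0.         275.43780715]
 [  0.         441.74762332 213.8998005 ]
 [  0.           0.           1.        ]] [[ 8.17579611e-01  3.64530891e-01 -4.45736255e-01  1.09004627e+03]
 [ 5.75550610e-01 -5.40826902e-01  6.13390380e-01 -6.20669931e+02]
 [-1.74664162e-02 -7.58039242e-01 -6.51975024e-01  8.02325236e+02]
 [ 0.00000000e+00  0.00000000e+00  0.00000000e+00  1.00000000e+00]]
top [[540.12513188   0.         278.86025085]
 [  0.         540.12513188 203.29387495]
 [  0.           0.           1.        ]] [[ 2.26196690e-02 -9.94599743e-01  1.01290186e-01  3.96607222e+02]
 [-9.99742966e-01 -2.26587016e-02  7.65288414e-04  8.26368361e+01]
 [ 1.53394844e-03 -1.01281462e-01 -9.94856629e-01  1.52749866e+03]
 [ 0.00000000e+00  0.00000000e+00  0.00000000e+00  1.00000000e+00]]
wrist [[296.70072901   0.         275.42206048]
 [  0.         296.70072901 211.86919849]
 [  0.           0.           1.        ]] [[ 2.58041448e-01 -9.17886840e-01 -3.01493548e-01  2.38554880e+02]
 [-9.66133783e-01 -2.45269320e-01 -8.01777659e-02 -5.83141134e+02]
 [-3.53001262e-04  3.11972289e-01 -9.50091136e-01  3.72940738e+02]
 [ 0.00000000e+00  0.00000000e+00  0.00000000e+00  1.00000000e+00]]
```

View pics/a_top.png

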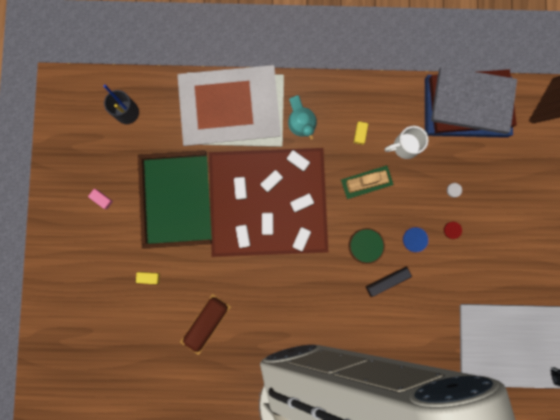

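View pics/a_scene.png

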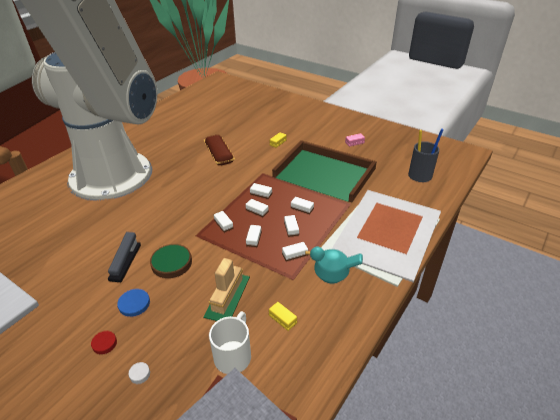

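View pics/a_wrist.png

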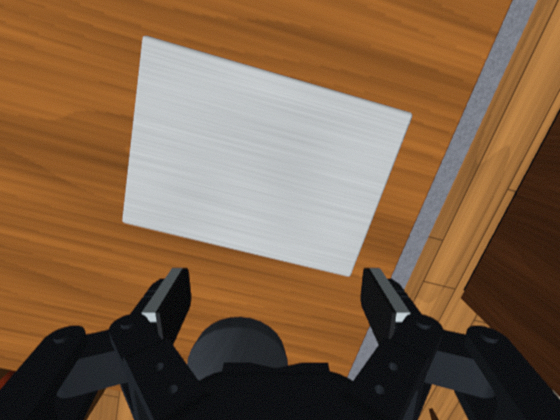

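The top view shows seven white tiles on the mat: (298,160), (271,181), (240,188), (302,203), (267,223), (242,236) and (301,239). The tray is around (178,199), opening to the right. The pusher is on its pad at (367,181) and the stand is at (367,246). Three discs are present: blue (415,239), red (453,230) and white (454,190). Next I'll measure positions.

```bash
cat > h.py <<'E'
from rig import *
import numpy as np, cv2
def ray(f,px,z):
    K=np.array(f["K"]);T=np.array(f["extrinsics"])
    d=T[:3,:3]@np.linalg.inv(K)@np.array([px[0],px[1],1.]);o=T[:3,3]
    return (o+d*(z-o[2])/d[2])[:2]
def proj(f,p):
    K=np.array(f["K"]);T=np.array(f["extrinsics"])
    c=K@(T[:3,:3].T@(np.array(p,float)-T[:3,3])); return c[:2]/c[2]
def rects(f,m,z):
    """mask -> list of (centre xy world at height z, long-axis angle deg, size)"""
    out=[]
    cs,_=cv2.findContours(m.astype(np.uint8),cv2.RETR_EXTERNAL,cv2.CHAIN_APPROX_NONE)
    for c in cs:
        if cv2.contourArea(c)<15: continue
        w=np.array([ray(f,p[0],z) for p in c],np.float32)
        (cx,cy),(a,b),t=cv2.minAreaRect(w)
        if a<b: a,b,t=b,a,t+90
        out.append((round(cx,1),round(cy,1),round((t+90)%180-90,1),round(a),round(b)))
    return out
E
python3 - <<'E'
from h import *
f={n:grab_frame(n) for n in("top","scene")}
for cam in f:
  for n,z in [("tray",30),("pusher",95),("pad",4),("stand",20),("disc70",14),("disc60",14),("disc50",14),("disc40",14),("mug",85),("bird",40),("stapler",50),("tile0",24)]:
    for r in masks_of(cam,n):
        print(cam,n,round(r["conf"],2),np.round(r["centre"][::-1]),rects(f[cam],r["pixels"],z))
im=f["top"]["pixels"][130:270,130:480,::-1]
cv2.imwrite("pics/b.png",cv2.resize(im,None,fx=2.2,fy=2.2,interpolation=cv2.INTER_CUBIC))
im=f["scene"]["pixels"][150:400,80:340,::-1]
cv2.imwrite("pics/c.png",cv2.resize(im,None,fx=2.4,fy=2.4,interpolation=cv2.INTER_CUBIC))
E
```

```text
top tray 0.97 [176. 199.] [(554.1, 377.8, 5.3, 267, 196)]
top pusher 0.9 [365. 182.] [(607.4, -150.1, -73.4, 111, 34)]
top pad 0.96 [366. 188.] [(619.7, -164.0, -70.2, 143, 63)]
top stand 0.72 [367. 246.] [(434.2, -162.1, 45.9, 97, 97)]
top stand 0.71 [385. 287.] [(339.4, -222.5, -62.6, 130, 37)]
top stand 0.31 [454. 191.] [(598.4, -406.9, -63.8, 38, 35)]
top disc70 0.74 [406. 143.] [(727.7, -278.5, -45.5, 120, 77)]
top disc70 0.73 [415. 241.] [(457.6, -298.1, -88.7, 65, 64)]
top disc70 0.71 [456. 191.] [(599.7, -408.6, -0.5, 40, 37)]
top disc70 0.68 [366. 182.] [(617.7, -163.5, -77.3, 112, 36)]
top disc70 0.21 [240. 188.] [(591.6, 194.5, 1.8, 57, 28)]
top disc60 0.74 [406. 143.] [(727.7, -278.5, -45.5, 120, 77)]
top disc60 0.73 [415. 241.] [(457.6, -298.1, -88.7, 65, 64)]
top disc60 0.71 [456. 191.] [(599.7, -408.6, -0.5, 40, 37)]
top disc60 0.68 [366. 182.] [(617.7, -163.5, -77.3, 112, 36)]
top disc60 0.21 [240. 188.] [(591.6, 194.5, 1.8, 57, 28)]
top disc50 0.74 [406. 143.] [(727.7, -278.5, -45.5, 120, 77)]
top disc50 0.73 [415. 241.] [(457.6, -298.1, -88.7, 65, 64)]
top disc50 0.
[... 2665 characters left out ...]
62.] [(778.8, 22.3, 15.9, 131, 106)]
scene stapler 0.98 [126. 260.] [(367.0, -237.0, -61.0, 157, 50)]
scene tile0 0.89 [284. 316.] [(760.0, -150.6, -6.2, 65, 40)]
scene tile0 0.79 [256. 208.] [(499.4, 104.5, -0.3, 76, 52)]
scene tile0 0.78 [255. 238.] [(559.1, 11.8, -61.2, 79, 32)]
scene tile0 0.78 [290. 223.] [(618.6, 97.6, -46.3, 84, 34)]
scene tile0 0.72 [279. 139.] [(342.4, 432.0, -83.7, 91, 48)]
scene tile0 0.69 [259. 188.] [(461.3, 173.4, 9.7, 73, 55)]
scene tile0 0.62 [352. 139.] [(557.3, 572.1, 48.6, 73, 62)]
scene tile0 0.58 [296. 251.] [(678.2, 24.7, 55.2, 66, 49)]
scene tile0 0.52 [222. 222.] [(458.8, 12.0, -21.2, 75, 35)]
scene tile0 0.5 [301. 206.] [(595.0, 184.7, 12.7, 69, 57)]
```

View pics/b.png

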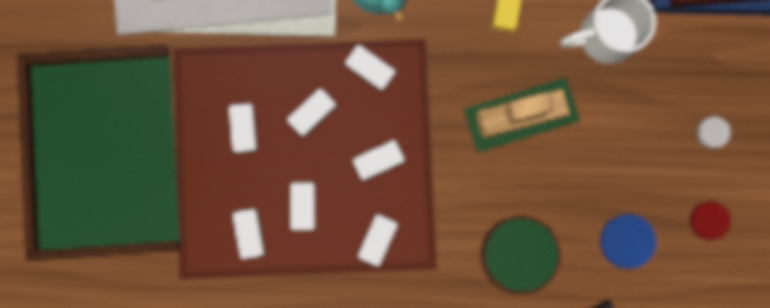

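View pics/c.png

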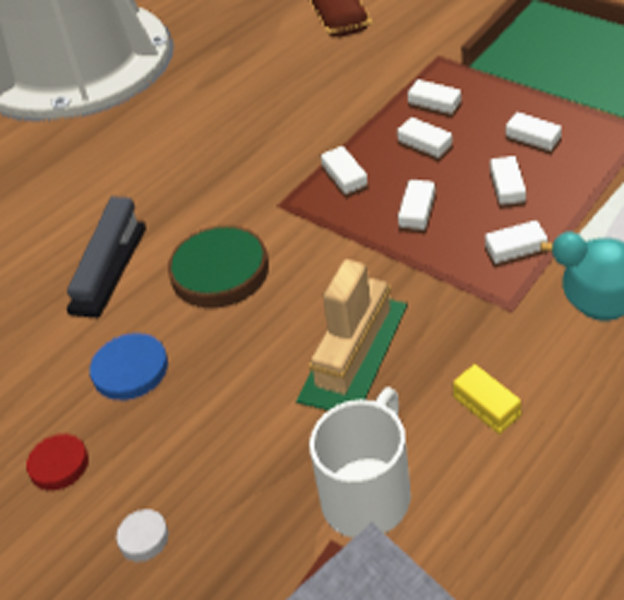

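The pusher at top (367,181) / scene (227,286) is the only tool-shaped block. The brown case at top (205,325) and the yellow and pink tiles are not meant. I'll hover above the pusher and refine from there.

```bash
cat >> h.py <<'E'
def go(x,y,z,yawdeg=None,s=None):
    """tool-frame totals (after-turn frame and current frame) to reach target"""
    s=s or sense(); p=s["eef_pos"];w=s["tcp_rot"][2]
    d=np.array([x,y])-p[:2]
    yd=np.degrees(w) if yawdeg is None else yawdeg
    dy=(yd-np.degrees(w)+180)%360-180
    def tf(a): return (round(d@[np.cos(a),np.sin(a)],1),round(d@[np.sin(a),-np.cos(a)],1))
    print("at",np.round(p,1),"yaw",round(np.degrees(w),1),"| now-frame tx,ty",tf(w),"| after-turn tx,ty",tf(np.radians(yd)),"| tz",round(p[2]-z,1),"| spin",round(-dy,1))
def st():
    s=sense();print("t",round(s["clock"],1),np.round(s["eef_pos"],1),"rpy",np.round(np.degrees(s["tcp_rot"]),1),"F",np.round(s["contact_force"],1),"open",round(s["opening"],3))
def save(cam,name,crop=None,k=1):
    f=grab_frame(cam);im=f["pixels"][:,:,::-1]
    if crop: im=im[crop[1]:crop[3],crop[0]:crop[2]]
    if k!=1: im=cv2.resize(np.ascontiguousarray(im),None,fx=k,fy=k,interpolation=cv2.INTER_CUBIC)
    cv2.imwrite(f"pics/{name}.png",im); return f
E
python3 -c "
from h import *
go(613,-158,231,109)"
```

```text
at [ 160.6 -604.   231.3] yaw 14.9 | now-frame tx,ty (np.float64(551.8), np.float64(-314.8)) | after-turn tx,ty (np.float64(274.4), np.float64(573.0)) | tz 0.3 | spin -94.1
```

```bash
python3 -m inch '[{"tx":0.04,"ty":-0.0225},{"tx":0.04,"ty":-0.0225},{"tx":0.04,"ty":-0.0225},{"tx":0.04,"ty":-0.0225},{"tx":0.04,"ty":-0.0225},{"tx":0.04,"ty":-0.0225},{"tx":0.04,"ty":-0.0225},{"tx":0.04,"ty":-0.0225}]' 80
python3 -m inch '[{"tx":0.04,"ty":-0.0225},{"tx":0.04,"ty":-0.0225},{"tx":0.04,"ty":-0.0225},{"tx":0.04,"ty":-0.0225},{"tx":0.04,"ty":-0.0225},{"spin":-8.5},{"spin":-8.5},{"spin":-8.5}]'
python3 -m inch '[{"spin":-8.5},{"spin":-8.5},{"spin":-8.5},{"spin":-8.5},{"spin":-8.5},{"spin":-8.5},{"spin":-8.5},{"spin":-8.5}]'
python3 - <<'E'
from h import *
st(); f=save("wrist","d1"); go(613,-158,231,109)
for n,z in [("pusher",44),("pad",4)]:
    for r in masks_of("wrist",n): print(n,round(r["conf"],2),np.round(r["centre"][::-1]),rects(f,r["pixels"],z))
E
```

```text
t 1.4 [ 160.6 -604.   231.3] rpy [-180.    -0.    14.9] F [0.9 0.4 0.2] open 1.0
at [ 160.6 -604.1  231.3] yaw 14.9 | now-frame tx,ty (np.float64(551.8), np.float64(-314.8)) | after-turn tx,ty (np.float64(274.5), np.float64(573.0)) | tz 0.3 | spin -94.1$[0]: bad value
$[0]: bad value
$[0]: bad value
```

View pics/d1.png

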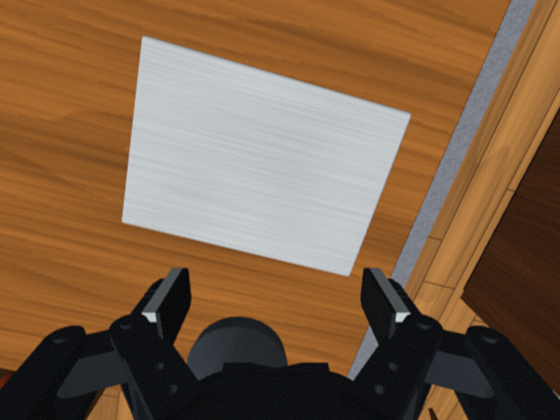

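```bash
python3 -m inch '[{"gripper":0.085,"tx":0.04,"ty":-0.0225,"tz":0,"spin":0},{"gripper":0.085,"tx":0.04,"ty":-0.0225,"tz":0,"spin":0},{"gripper":0.085,"tx":0.04,"ty":-0.0225,"tz":0,"spin":0},{"gripper":0.085,"tx":0.04,"ty":-0.0225,"tz":0,"spin":0},{"gripper":0.085,"tx":0.04,"ty":-0.0225,"tz":0,"spin":0},{"gripper":0.085,"tx":0.04,"ty":-0.0225,"tz":0,"spin":0},{"gripper":0.085,"tx":0.04,"ty":-0.0225,"tz":0,"spin":0},{"gripper":0.085,"tx":0.04,"ty":-0.0225,"tz":0,"spin":0}]' 80
python3 -m inch '[{"gripper":0.085,"tx":0.04,"ty":-0.0225,"tz":0,"spin":0},{"gripper":0.085,"tx":0.04,"ty":-0.0225,"tz":0,"spin":0},{"gripper":0.085,"tx":0.04,"ty":-0.0225,"tz":0,"spin":0},{"gripper":0.085,"tx":0.04,"ty":-0.0225,"tz":0,"spin":0},{"gripper":0.085,"tx":0.04,"ty":-0.0225,"tz":0,"spin":0},{"gripper":0.085,"tx":0.0,"ty":0,"tz":0,"spin":-8.5},{"gripper":0.085,"tx":0.0,"ty":0,"tz":0,"spin":-8.5},{"gripper":0.085,"tx":0.0,"ty":0,"tz":0,"spin":-8.5}]'
python3 -m inch '[{"gripper":0.085,"tx":0.0,"ty":0,"tz":0,"spin":-8.5},{"gripper":0.085,"tx":0.0,"ty":0,"tz":0,"spin":-8.5},{"gripper":0.085,"tx":0.0,"ty":0,"tz":0,"spin":-8.5},{"gripper":0.085,"tx":0.0,"ty":0,"tz":0,"spin":-8.5},{"gripper":0.085,"tx":0.0,"ty":0,"tz":0,"spin":-8.5},{"gripper":0.085,"tx":0.0,"ty":0,"tz":0,"spin":-8.5},{"gripper":0.085,"tx":0.0,"ty":0,"tz":0,"spin":-8.5},{"gripper":0.085,"tx":0.0,"ty":0,"tz":0,"spin":-8.5}]'
python3 - <<'E'
from h import *
st(); f=save("wrist","d2"); go(613,-158,231,109)
for n,z in [("pusher",44),("pad",4)]:
    for r in masks_of("wrist",n): print(n,round(r["conf"],2),np.round(r["centre"][::-1]),rects(f,r["pixels"],z))
E
```

```text
clock: 2.4
eef_pos: [424.8, -346.5, 231.6]
tcp_rot: [3.141, -0.0, 0.26]
contact_force: [-0.2, -0.5, -0.6]
opening: 0.994
clock: 3.2
eef_pos: [588.2, -187.2, 231.1]
tcp_rot: [-3.141, 0.0, 0.712]
contact_force: [0.1, 0.4, -0.7]
opening: 0.998
clock: 4.0
eef_pos: [587.9, -187.8, 231.3]
tcp_rot: [-3.142, -0.0, 1.898]
contact_force: [-0.2, 0.1, -0.4]
opening: 0.996
t 4.0 [ 587.9 -187.8  231.3] rpy [-180.    -0.   108.7] F [-0.2  0.1 -0.4] open 0.996
at [ 588.  -187.8  231.3] yaw 109.3 | now-frame tx,ty (np.float64(19.8), np.float64(33.4)) | after-turn tx,ty (np.float64(20.0), np.float64(33.4)) | tz 0.3 | spin 0.3
pusher 0.59 [302. 171.] [(615.8, -160.8, -73.0, 111, 40)]
pad 0.77 [289. 153.] [(616.8, -163.9, -71.0, 138, 60)]
```

View pics/d2.png

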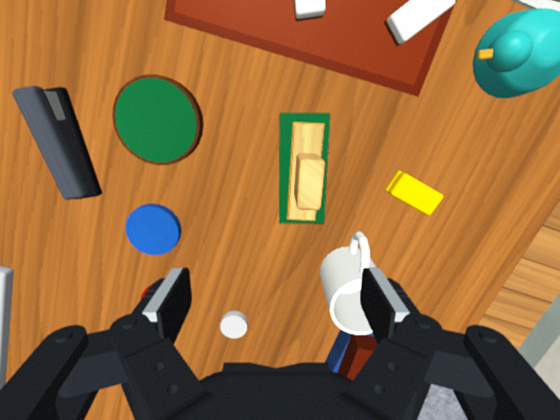

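```bash
python3 -c "
from h import *
go(617,-163,53,108)"
```

```text
at [ 588.  -187.7  231.3] yaw 108.2 | now-frame tx,ty (np.float64(14.4), np.float64(35.3)) | after-turn tx,ty (np.float64(14.6), np.float64(35.3)) | tz 178.3 | spin 0.2
```

```bash
python3 -m inch '[{"gripper":0.085,"tx":0.0145,"ty":0.0353,"tz":0,"spin":0},{"gripper":0.085,"tx":0,"ty":0,"tz":0.04,"spin":0},{"gripper":0.085,"tx":0,"ty":0,"tz":0.04,"spin":0},{"gripper":0.085,"tx":0,"ty":0,"tz":0.03,"spin":0},{"gripper":0.085,"tx":0,"ty":0,"tz":0.02,"spin":0},{"gripper":0.085,"tx":0,"ty":0,"tz":0,"spin":0},{"gripper":0.085,"tx":0,"ty":0,"tz":0,"spin":0},{"gripper":0.085,"tx":0,"ty":0,"tz":0,"spin":0}]'
python3 - <<'E'
from h import *
st(); f=save("wrist","d3")
E
```

```text
clock: 4.95
eef_pos: [618.0, -163.2, 102.9]
tcp_rot: [3.14, 0.001, 1.89]
contact_force: [-0.1, -0.1, -0.2]
opening: 0.995
t 5.0 [ 618.  -163.2  102.9] rpy [1.799e+02 1.000e-01 1.083e+02] F [-0.1 -0.1 -0.2] open 0.995
```

View pics/d3.png

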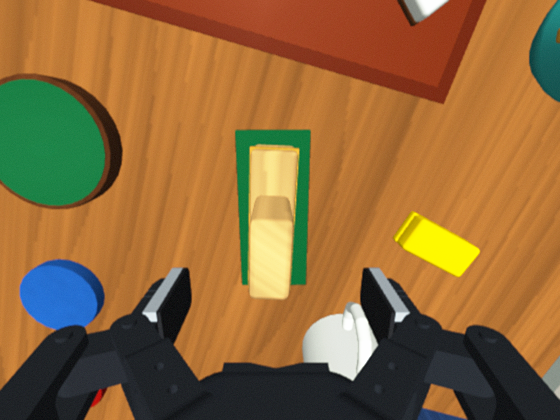

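The pusher is lined up between the jaws, with its grip at (271,250). Descending and closing.

```bash
python3 -m inch '[{"gripper":0.085,"tx":0,"ty":0,"tz":0.025,"spin":0},{"gripper":0.085,"tx":0,"ty":0,"tz":0.025,"spin":0},{"gripper":0.085,"tx":0,"ty":0,"tz":0,"spin":0},{"gripper":0.015,"tx":0,"ty":0,"tz":0,"spin":0},{"gripper":0.015,"tx":0,"ty":0,"tz":0,"spin":0},{"gripper":0.015,"tx":0,"ty":0,"tz":0,"spin":0},{"gripper":0.015,"tx":0,"ty":0,"tz":0,"spin":0},{"gripper":0.015,"tx":0,"ty":0,"tz":0,"spin":0}]' 90
python3 - <<'E'
from h import *
f=save("wrist","d4")
E
```

```text
clock: 5.8
eef_pos: [617.4, -163.0, 52.2]
tcp_rot: [3.14, 0.001, 1.892]
contact_force: [-0.6, 0.9, 5.5]
opening: 0.271
```

View pics/d4.png

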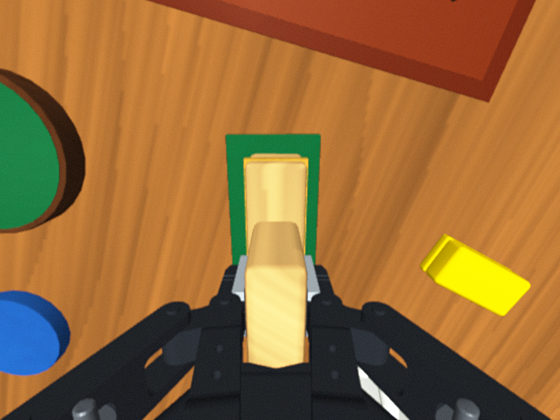

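```bash
python3 -m inch '[{"gripper":0.015,"tx":0,"ty":0,"tz":-0.02,"spin":0},{"gripper":0.015,"tx":0,"ty":0,"tz":-0.04,"spin":0},{"gripper":0.015,"tx":0,"ty":0,"tz":0,"spin":-8.5},{"gripper":0.015,"tx":0,"ty":0,"tz":0,"spin":-8.5},{"gripper":0.015,"tx":0,"ty":0,"tz":0,"spin":-8.5},{"gripper":0.015,"tx":0,"ty":0,"tz":0,"spin":-8.5},{"gripper":0.015,"tx":0,"ty":0,"tz":0,"spin":-8.5},{"gripper":0.015,"tx":0,"ty":0,"tz":0,"spin":-8.5}]'
python3 - <<'E'
from h import *
f=save("top","e1"); 
im=f["pixels"].astype(int)
hsv=cv2.cvtColor(f["pixels"],cv2.COLOR_RGB2HSV)
g=((hsv[...,0]>50)&(hsv[...,0]<85)&(hsv[...,1]>100)&(hsv[...,2]>40)).astype(np.uint8)
n,l,s,c=cv2.connectedComponentsWithStats(g)
for i in range(1,n):
    if s[i,4]>300: 
        print(s[i],rects(f,l==i,1))
        if s[i,0]<200:
            ct=cv2.findContours((l==i).astype(np.uint8),0,2)[0][0]
            q=cv2.approxPolyDP(cv2.convexHull(ct),5,True)[:,0]
            for p in q: print(p,np.round(ray(f,p,0)),np.round(ray(f,p,30)))
for cam in("top","scene"):
    f=grab_frame(cam)
    w=(f["pixels"].min(2)>150).astype(np.uint8)
    n,l,s,c=cv2.connectedComponentsWithStats(w)
    for i in range(1,n):
        if 60<s[i,4]<2000: print(cam,np.round(c[i]),rects(f,l==i,24))
E
```

```text
clock: 6.65
eef_pos: [616.5, -162.8, 111.0]
tcp_rot: [-3.142, -0.001, 2.788]
contact_force: [0.0, -0.5, -2.2]
opening: 0.271
[ 144  157   66   86 5129] [(558.0, 374.8, 5.1, 238, 177)]
[204 157] [681. 301.] [675. 297.]
[209 237] [452. 279.] [451. 275.]
[148 242] [434. 450.] [433. 443.]
[144 161] [665. 473.] [660. 465.]
top [405. 152.] [(703.3, -269.9, 75.0, 119, 88)]
top [298. 160.] [(673.6, 33.3, 55.4, 58, 29)]
top [271. 180.] [(614.2, 107.9, -43.8, 58, 28)]
top [240. 188.] [(591.0, 194.8, 6.5, 57, 28)]
top [454. 190.] [(599.1, -407.5, 45.2, 31, 30)]
top [373. 202.] [(557.8, -172.1, -46.3, 110, 44)]
top [302. 202.] [(554.2, 20.2, -62.1, 58, 28)]
top [430. 219.] [(513.0, -337.8, -9.7, 69, 22)]
top [267. 223.] [(493.8, 115.6, 1.4, 56, 28)]
top [242. 236.] [(456.1, 183.6, 12.0, 58, 28)]
top [301. 239.] [(452.0, 19.4, -22.9, 58, 28)]
top [344. 399.] [(22.7, -102.8, 79.1, 35, 24)]
scene [50.  8.] [(-1690.5, 924.9, -89.8, 408, 64)]
scene [209.  50.] [(-539.5, 1023.9, -34.7, 1503, 65)]
scene [480.   4.] [(397.1, 2340.3, 7.2, 495, 208)]
scene [247.  39.] [(-354.8, 1137.0, -31.5, 285, 70)]
scene [287.  50.] [(-92.1, 1122.6, -56.8, 168, 85)]
scene [81. 62.] [(-842.6, 488.8, 58.5, 271, 199)]
scene [50. 77.] [(-778.8, 300.4, -12.0, 227, 58)]
scene [215. 148.] [(203.9, 276.2, 75.5, 146, 54)]
scene [111. 182.] [(44.1, -24.1, 61.6, 241, 183)]
scene [260. 188.] [(456.6, 179.3, 15.7, 60, 40)]
scene [302. 203.] [(593.0, 189.3, 6.2, 63, 41)]
scene [256. 205.] [(493.5, 110.2, 2.4, 63, 39)]
scene [291. 224.] [(615.9, 101.8, -44.4, 71, 29)]
scene [253. 234.] [(555.1, 15.0, -63.9, 70, 29)]
scene [295. 250.] [(675.2, 28.0, 55.6, 61, 39)]
scene [ 12. 300.] [(230.5, -440.2, -29.4, 169, 71)]
scene [230. 335.] [(703.3, -257.8, -40.3, 118, 81)]
scene [138. 371.] [(606.4, -414.5, -40.7, 38, 36)]
```

View pics/e1.png

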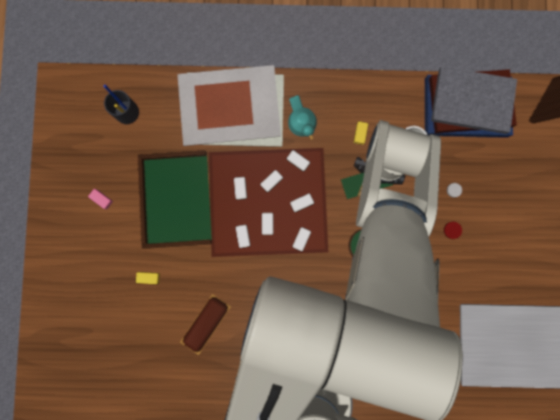

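Run:
```python
from h import *
f=grab_frame("wrist"); s=sense()
# z of head top now
T=np.array(f["extrinsics"]); p=s["eef_pos"]; w=s["tcp_rot"][2]
X=np.array([np.cos(w),np.sin(w)]); Y=np.array([np.sin(w),-np.cos(w)])
zh=p[2]-48.2+40
for px in [(244,155),(307,155),(275,157),(275,222)]:
    for z in (zh,zh+55):
        r=ray(f,px,z)-p[:2]; print(px,z,round(r@X,1),round(r@Y,1))
cv2.imwrite("pics/e2.png",f["pixels"][:,:,::-1])
o=np.array([565.8,285.1]);x=np.array([.9962,.0872]);y=np.array([-.0872,.9962])
for n,u,v in [("F0",-190,-88),("F1",-116,-88),("G0",-192,-262),("G1",-130,-262)]: print(n,np.round(o+u*x+v*y))
t=o-190*x-88*y; go(t[0],t[1],105,95)
```

```text
(244, 155) 102.85452184495179 59.9 -15.6
(244, 155) 157.8545218449518 66.9 -9.8
(307, 155) 102.85452184495179 60.0 16.1
(307, 155) 157.8545218449518 67.0 10.3
(275, 157) 102.85452184495179 59.0 -0.0
(275, 157) 157.8545218449518 66.3 0.1
(275, 222) 102.85452184495179 24.2 0.1
(275, 222) 157.8545218449518 44.2 0.2
F0 [384. 181.]
F1 [458. 187.]
G0 [397.   7.]
G1 [459.  13.]
at [ 616.7 -162.8  111.1] yaw 159.1 | now-frame tx,ty (np.float64(339.6), np.float64(238.3)) | after-turn tx,ty (np.float64(362.6), np.float64(-201.6)) | tz 6.1 | spin 64.1
```

View pics/e2.png

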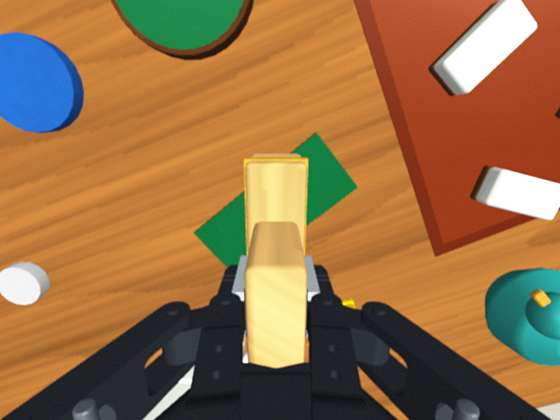

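```bash
python3 -m inch '[{"gripper":0.015,"tx":0,"ty":0,"tz":0,"spin":8},{"gripper":0.015,"tx":0,"ty":0,"tz":0,"spin":8},{"gripper":0.015,"tx":0,"ty":0,"tz":0,"spin":8},{"gripper":0.015,"tx":0,"ty":0,"tz":0,"spin":8},{"gripper":0.015,"tx":0,"ty":0,"tz":0,"spin":8},{"gripper":0.015,"tx":0,"ty":0,"tz":0,"spin":8},{"gripper":0.015,"tx":0,"ty":0,"tz":0,"spin":8},{"gripper":0.015,"tx":0,"ty":0,"tz":0,"spin":8}]'
python3 -m inch '[{"gripper":0.015,"tx":0.031,"ty":-0.034,"tz":0,"spin":0},{"gripper":0.015,"tx":0.031,"ty":-0.034,"tz":0,"spin":0},{"gripper":0.015,"tx":0.031,"ty":-0.034,"tz":0,"spin":0},{"gripper":0.015,"tx":0.031,"ty":-0.034,"tz":0,"spin":0},{"gripper":0.015,"tx":0.031,"ty":-0.034,"tz":0,"spin":0},{"gripper":0.015,"tx":0.029,"ty":-0.034,"tz":0,"spin":0},{"gripper":0.015,"tx":0,"ty":0,"tz":0,"spin":0},{"gripper":0.015,"tx":0,"ty":0,"tz":0,"spin":0}]'
python3 - <<'E'
from h import *
st();go(397,7,51,95)
f=save("wrist","e3"); save("scene","e4")
E
```

```text
clock: 7.65
eef_pos: [616.8, -162.8, 111.2]
tcp_rot: [-3.141, -0.0, 1.655]
contact_force: [0.1, 0.5, -2.1]
opening: 0.273
clock: 8.45
eef_pos: [396.2, 1.6, 111.7]
tcp_rot: [3.141, 0.0, 1.663]
contact_force: [0.5, -0.0, -2.3]
opening: 0.271
t 8.4 [396.2   1.6 111.7] rpy [179.9   0.   95.3] F [ 0.5 -0.  -2.3] open 0.271
at [396.2   1.6 111.7] yaw 95.3 | now-frame tx,ty (np.float64(5.3), np.float64(1.2)) | after-turn tx,ty (np.float64(5.3), np.float64(1.2)) | tz 60.7 | spin 0.3
```

View pics/e3.png

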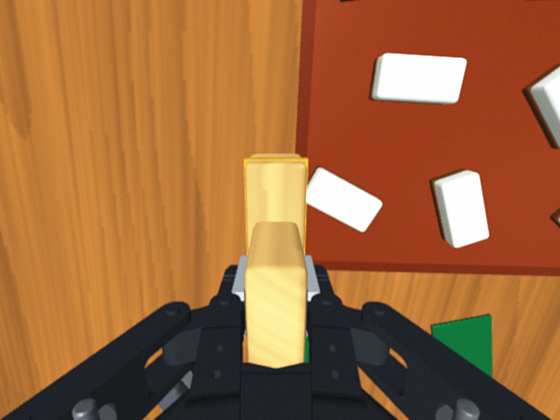

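View pics/e4.png

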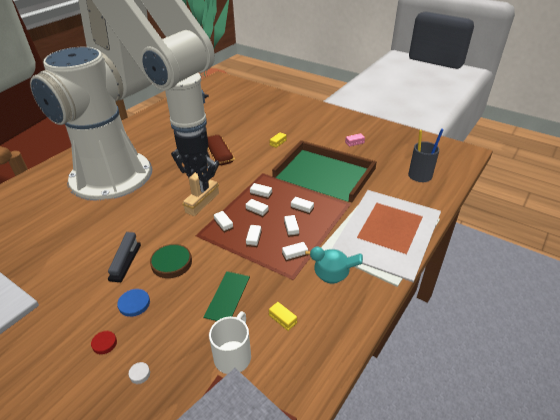

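```bash
python3 -m inch '[{"gripper":0.015,"tx":0,"ty":-0.006,"tz":0.03,"spin":0},{"gripper":0.015,"tx":0,"ty":0,"tz":0.02,"spin":0},{"gripper":0.015,"tx":0,"ty":0,"tz":0.0105,"spin":0},{"gripper":0.015,"tx":0,"ty":0,"tz":0,"spin":0},{"gripper":0.015,"tx":0,"ty":0.015,"tz":0,"spin":0},{"gripper":0.015,"tx":0,"ty":0.015,"tz":0,"spin":0},{"gripper":0.015,"tx":0,"ty":0.015,"tz":0,"spin":0},{"gripper":0.015,"tx":0,"ty":0.015,"tz":0,"spin":0}]'
python3 -m inch '[{"gripper":0.015,"tx":0,"ty":0.01,"tz":0,"spin":0},{"gripper":0.015,"tx":0,"ty":0,"tz":0,"spin":0},{"gripper":0.015,"tx":0,"ty":-0.02,"tz":0,"spin":0},{"gripper":0.015,"tx":0,"ty":-0.03,"tz":-0.03,"spin":0},{"gripper":0.015,"tx":0,"ty":-0.02,"tz":-0.03,"spin":0},{"gripper":0.015,"tx":0.04,"ty":0,"tz":0,"spin":0},{"gripper":0.015,"tx":0.04,"ty":0,"tz":0,"spin":0},{"gripper":0.015,"tx":0.04,"ty":0,"tz":0,"spin":0}]'
python3 - <<'E'
from h import *
st();go(384,181,51,95)
f=save("wrist","e5")
E
```

```text
clock: 9.35
eef_pos: [453.3, 6.3, 52.0]
tcp_rot: [3.139, 0.0, 1.664]
contact_force: [-0.7, -0.3, -2.4]
opening: 0.272
clock: 10.15
eef_pos: [379.0, 121.0, 111.6]
tcp_rot: [3.14, -0.0, 1.663]
contact_force: [2.1, -1.1, -3.5]
opening: 0.268
t 10.2 [379.  121.  111.6] rpy [179.9  -0.   95.3] F [ 2.1 -1.1 -3.5] open 0.268
at [379.  121.  111.6] yaw 95.3 | now-frame tx,ty (np.float64(59.3), np.float64(10.5)) | after-turn tx,ty (np.float64(59.3), np.float64(10.2)) | tz 60.6 | spin 0.3
```

View pics/e5.png

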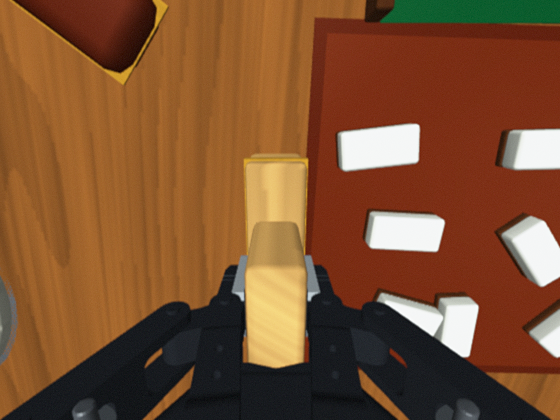

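```bash
python3 -m inch '[{"gripper":0.015,"tx":0.04,"ty":0,"tz":0.02,"spin":0},{"gripper":0.015,"tx":0.016,"ty":0,"tz":0.03,"spin":0},{"gripper":0.015,"tx":0,"ty":0,"tz":0.0105,"spin":0},{"gripper":0.015,"tx":0,"ty":0.01,"tz":0,"spin":0},{"gripper":0.015,"tx":0,"ty":0.016,"tz":0,"spin":0},{"gripper":0.015,"tx":0,"ty":0.016,"tz":0,"spin":0},{"gripper":0.015,"tx":0,"ty":0.016,"tz":0,"spin":0},{"gripper":0.015,"tx":0,"ty":0.016,"tz":0,"spin":0}]'
python3 -m inch '[{"gripper":0.015,"tx":0,"ty":0.004,"tz":0,"spin":0},{"gripper":0.015,"tx":0,"ty":0,"tz":0,"spin":0},{"gripper":0.015,"tx":0,"ty":-0.02,"tz":0,"spin":0},{"gripper":0.015,"tx":0,"ty":-0.03,"tz":-0.03,"spin":0},{"gripper":0.015,"tx":0,"ty":-0.01,"tz":-0.03,"spin":-8},{"gripper":0.015,"tx":0,"ty":0,"tz":0,"spin":-8},{"gripper":0.015,"tx":0,"ty":0,"tz":0,"spin":-8},{"gripper":0.015,"tx":0,"ty":0,"tz":0,"spin":-8}]'
python3 -m inch '[{"gripper":0.015,"tx":0,"ty":0,"tz":0,"spin":-8},{"gripper":0.015,"tx":0,"ty":0,"tz":0,"spin":-8},{"gripper":0.015,"tx":0,"ty":0,"tz":0,"spin":-8},{"gripper":0.015,"tx":0,"ty":0,"tz":0,"spin":-8},{"gripper":0.015,"tx":0,"ty":0,"tz":0,"spin":-8},{"gripper":0.015,"tx":0,"ty":0,"tz":0,"spin":-8},{"gripper":0.015,"tx":0,"ty":0,"tz":0,"spin":-8},{"gripper":0.015,"tx":0,"ty":0,"tz":0,"spin":-2}]'
cat >> h.py <<'E'
O=np.array([565.8,285.1]);UX=np.array([.9962,.0872]);VY=np.array([-.0872,.9962])
def uv(p): d=np.array(p[:2])-O; return np.round([d@UX,d@VY],0)
def gouv(u,v,z,yaw,off=4.5):
    """TCP target so that the pusher origin (off along tool x) is at u,v"""
    a=np.radians(yaw); t=O+u*UX+v*VY-off*np.array([np.cos(a),np.sin(a)]); go(t[0],t[1],z,yaw)
def tiles(cams=("top",)):
    for cam in cams:
        f=grab_frame(cam)
        w=(f["pixels"].min(2)>145).astype(np.uint8)
        for r in rects(f,w,24):
            if 150<r[0]<900 and -100<r[1]<500 and 20<r[3]<150: print(cam,r,"uv",uv(r),"ang",round(r[2]-5))
E
python3 - <<'E'
from h import *
st();gouv(-58,-320,111,185)
tiles(("top","scene")); save("top","e6");save("scene","e7")
E
```

```text
clock: 11.0
eef_pos: [448.7, 181.7, 51.0]
tcp_rot: [3.141, 0.0, 1.664]
contact_force: [-0.7, 0.6, -1.6]
opening: 0.27
clock: 11.8
eef_pos: [390.8, 177.0, 110.7]
tcp_rot: [-3.141, -0.0, 2.229]
contact_force: [-0.2, 0.2, -2.3]
opening: 0.269
clock: 12.6
eef_pos: [390.7, 176.8, 110.3]
tcp_rot: [-3.141, -0.001, -3.043]
contact_force: [0.6, 0.7, -1.8]
opening: 0.271
t 12.6 [390.7 176.8 110.3] rpy [-1.800e+02 -1.000e-01 -1.743e+02] F [ 0.6  0.7 -1.8] open 0.271
at [390.7 176.8 110.3] yaw -174.3 | now-frame tx,ty (np.float64(-127.7), np.float64(-228.9)) | after-turn tx,ty (np.float64(-130.4), np.float64(-227.4)) | tz -0.7 | spin 0.7
top (179.9, 239.6, 23.2, 89, 26) uv [-388.  -12.] ang 18
top (230.1, 223.5, -43.0, 42, 29) uv [-340.  -32.] ang -48
top (249.9, 80.0, 28.2, 102, 26) uv [-333. -177.] ang 23
top (390.5, 215.6, -65.6, 127, 91) uv [-181.  -54.] ang -71
top (493.8, 115.6, 1.4, 56, 28) uv [ -87. -163.] ang -4
top (502.6, 184.2, 6.0, 59, 29) uv [-72. -95.] ang 1
top (532.5, 20.1, 1.2, 95, 59) uv [ -56. -261.] ang -4
top (591.4, 194.7, 6.5, 59, 29) uv [ 18. -92.] ang 2
top (613.5, 107.2, -46.4, 59, 29) uv [  32. -181.] ang -51
top (673.3, 33.2, 55.3, 59, 30) uv [  85. -260.] ang 50
scene (675.0, 28.1, 55.6, 61, 40) uv [  86. -266.] ang 51
scene (534.5, 15.4, 3.0, 101, 69) uv [ -55. -266.] ang -2
scene (615.9, 102.3, -46.4, 71, 30) uv [  34. -186.] ang -51
scene (494.7, 109.8, 2.2, 65, 40) uv [ -86. -168.] ang -3
scene (593.1, 188.6, 6.2, 63, 42) uv [ 19. -99.] ang 1
scene (503.7, 178.5, 5.5, 63, 42) uv [ -71. -101.] ang 0
```

View pics/e6.png

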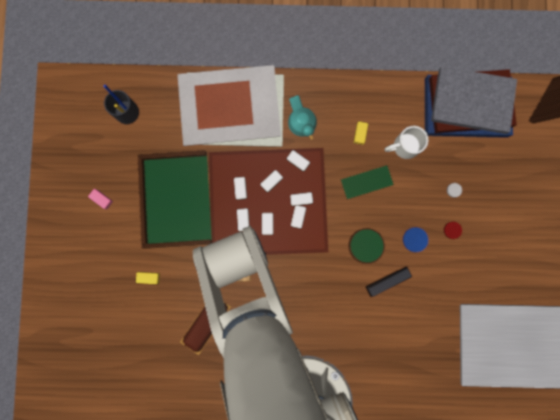

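View pics/e7.png

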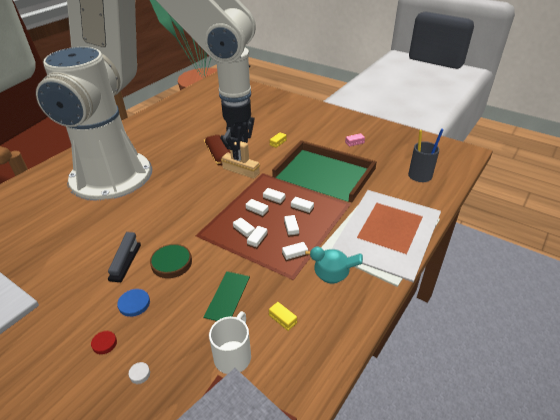

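```bash
python3 -m inch '[{"gripper":0.015,"tx":-0.0215,"ty":-0.0385,"tz":0,"spin":0.5},{"gripper":0.015,"tx":-0.0215,"ty":-0.0385,"tz":0,"spin":0},{"gripper":0.015,"tx":-0.0215,"ty":-0.0385,"tz":0,"spin":0},{"gripper":0.015,"tx":-0.0215,"ty":-0.0385,"tz":0,"spin":0},{"gripper":0.015,"tx":-0.0215,"ty":-0.0385,"tz":0,"spin":0},{"gripper":0.015,"tx":-0.0215,"ty":-0.0385,"tz":0,"spin":0},{"gripper":0.015,"tx":0,"ty":-0.004,"tz":0,"spin":0},{"gripper":0.015,"tx":0,"ty":0,"tz":0,"spin":0}]'
python3 - <<'E'
from h import *
st();gouv(-58,-325,51,185);f=save("wrist","e8")
E
```

```text
clock: 13.6
eef_pos: [540.5, -46.5, 110.0]
tcp_rot: [3.141, -0.001, -3.06]
contact_force: [-1.3, 1.2, -2.9]
opening: 0.272
t 13.6 [540.5 -46.5 110. ] rpy [ 180.    -0.  -175.3] F [-1.3  1.2 -2.9] open 0.272
at [540.5 -46.5 110. ] yaw -175.3 | now-frame tx,ty (np.float64(-0.6), np.float64(3.2)) | after-turn tx,ty (np.float64(-0.6), np.float64(3.2)) | tz 59.0 | spin -0.3
```

View pics/e8.png

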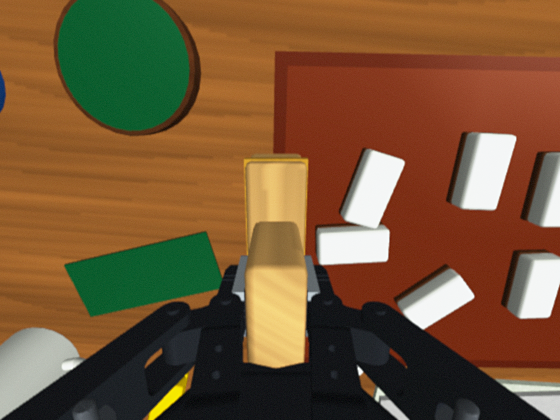

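```bash
python3 -m inch '[{"gripper":0.015,"tx":0,"ty":0,"tz":0.03,"spin":0},{"gripper":0.015,"tx":0,"ty":0,"tz":0.019,"spin":0},{"gripper":0.015,"tx":0,"ty":0,"tz":0.01,"spin":0},{"gripper":0.015,"tx":0,"ty":0.01,"tz":0,"spin":0},{"gripper":0.015,"tx":0,"ty":0.02,"tz":0,"spin":0},{"gripper":0.015,"tx":0,"ty":0.02,"tz":0,"spin":0},{"gripper":0.015,"tx":0,"ty":0.02,"tz":0,"spin":0},{"gripper":0.015,"tx":0,"ty":0.02,"tz":0,"spin":0}]'
python3 -m inch '[{"gripper":0.015,"tx":0,"ty":0.02,"tz":0,"spin":0},{"gripper":0.015,"tx":0,"ty":0.02,"tz":0,"spin":0},{"gripper":0.015,"tx":0,"ty":0.02,"tz":0,"spin":0},{"gripper":0.015,"tx":0,"ty":0.02,"tz":0,"spin":0},{"gripper":0.015,"tx":0,"ty":0.02,"tz":0,"spin":0},{"gripper":0.015,"tx":0,"ty":0.02,"tz":0,"spin":0},{"gripper":0.015,"tx":0,"ty":0.01,"tz":0,"spin":0},{"gripper":0.015,"tx":0,"ty":0,"tz":0,"spin":0}]'
python3 - <<'E'
from h import *
st();gouv(-58,40,51,185);f=save("wrist","e9");save("top","e10",(120,120,360,300),3);tiles()
E
```

```text
clock: 14.45
eef_pos: [533.2, 46.1, 52.5]
tcp_rot: [3.141, 0.001, -3.056]
contact_force: [0.6, 0.0, -2.2]
opening: 0.267
clock: 15.25
eef_pos: [522.1, 175.5, 52.1]
tcp_rot: [3.141, 0.001, -3.054]
contact_force: [-0.2, 0.2, -1.7]
opening: 0.27
t 15.2 [522.1 175.5  52.1] rpy [ 1.80e+02  1.00e-01 -1.75e+02] F [-0.2  0.2 -1.7] open 0.27
at [522.1 175.5  52.1] yaw -175.0 | now-frame tx,ty (np.float64(0.4), np.float64(145.4)) | after-turn tx,ty (np.float64(0.4), np.float64(145.4)) | tz 1.1 | spin 0.0
top (401.9, 248.3, 14.5, 77, 23) uv [-166.  -22.] ang 10
top (450.6, 90.4, 23.1, 84, 24) uv [-132. -184.] ang 18
top (465.4, 215.9, -8.7, 77, 47) uv [-106.  -60.] ang -14
top (566.1, 206.6, -71.0, 112, 86) uv [ -7. -78.] ang -76
top (616.5, 105.1, -48.6, 52, 29) uv [  35. -184.] ang -54
top (673.4, 33.4, 55.3, 59, 30) uv [  85. -260.] ang 50
```

View pics/e9.png

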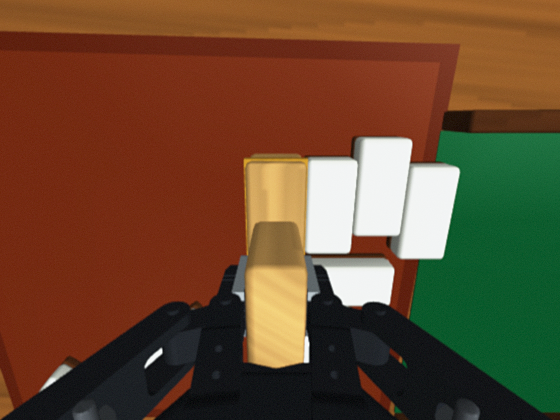

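View pics/e10.png

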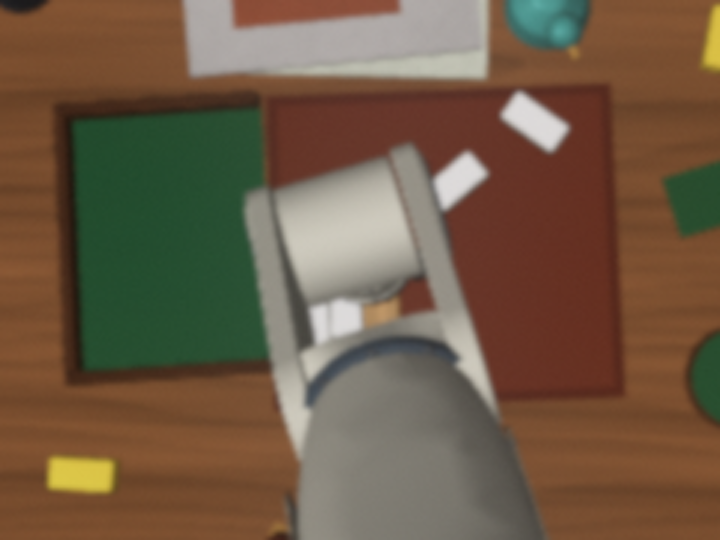

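Run:
```python
from h import *
f=grab_frame("wrist")
for n,px,z in [("E",(382,138),24),("E2",(408,138),24),("wall in top",(520,131),30),("wall start",(443,126),30),("wall outer",(500,110),30),("head end",(275,157),43),("F",(430,164),24)]:
    print(n,uv(ray(f,px,z)))
```

```text
E [-120.  -48.]
E2 [-120.  -34.]
wall in top [-124.   23.]
wall start [-127.  -18.]
wall outer [-135.   10.]
head end [-112. -108.]
F [-106.  -19.]
```

```bash
python3 -m inch '[{"gripper":0.015,"tx":-0.001,"ty":0.005,"tz":0.0005,"spin":0},{"gripper":0.015,"tx":-0.0015,"ty":0.006,"tz":0.0005,"spin":0},{"gripper":0.015,"tx":-0.002,"ty":0.008,"tz":0,"spin":0},{"gripper":0.015,"tx":-0.002,"ty":0.008,"tz":0,"spin":0},{"gripper":0.015,"tx":-0.002,"ty":0.008,"tz":0,"spin":0},{"gripper":0.015,"tx":-0.002,"ty":0.01,"tz":0,"spin":0},{"gripper":0.015,"tx":0,"ty":0.01,"tz":0,"spin":0},{"gripper":0.015,"tx":0,"ty":0,"tz":0,"spin":0}]'
python3 - <<'E'
from h import *
f=save("wrist","e11")
E
```

```text
clock: 16.25
eef_pos: [528.0, 231.1, 50.4]
tcp_rot: [3.141, 0.001, -3.055]
contact_force: [0.3, 0.4, -2.2]
opening: 0.274
```

View pics/e11.png

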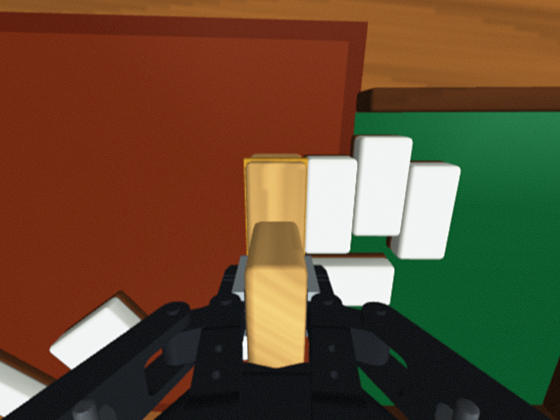

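```bash
python3 -m inch '[{"gripper":0.015,"tx":0,"ty":0.015,"tz":0,"spin":0},{"gripper":0.015,"tx":0,"ty":0.015,"tz":0,"spin":0},{"gripper":0.015,"tx":0,"ty":0.015,"tz":0,"spin":0},{"gripper":0.015,"tx":0,"ty":0.015,"tz":0,"spin":0},{"gripper":0.015,"tx":0,"ty":0.015,"tz":0,"spin":0},{"gripper":0.015,"tx":0,"ty":0.015,"tz":0,"spin":0},{"gripper":0.015,"tx":0,"ty":0.01,"tz":0,"spin":0},{"gripper":0.015,"tx":0,"ty":0,"tz":0,"spin":0}]'
python3 - <<'E'
from h import *
f=save("wrist","e12");gouv(78,-310,111,185)
E
```

```text
clock: 17.1
eef_pos: [519.3, 330.8, 50.3]
tcp_rot: [3.141, 0.001, -3.055]
contact_force: [0.2, -0.7, -2.0]
opening: 0.267
at [519.2 329.9  50.2] yaw -175.1 | now-frame tx,ty (np.float64(-125.4), np.float64(-358.6)) | after-turn tx,ty (np.float64(-125.0), np.float64(-358.7)) | tz -60.8 | spin -0.1
```

View pics/e12.png

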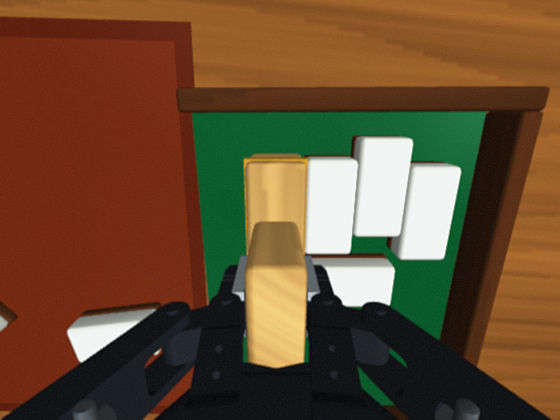

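```bash
python3 -m inch '[{"gripper":0.015,"tx":0,"ty":-0.02,"tz":0,"spin":0},{"gripper":0.015,"tx":0,"ty":-0.01,"tz":-0.03,"spin":0},{"gripper":0.015,"tx":-0.01,"ty":-0.02,"tz":-0.03,"spin":0},{"gripper":0.015,"tx":-0.015,"ty":-0.045,"tz":0,"spin":0},{"gripper":0.015,"tx":-0.015,"ty":-0.045,"tz":0,"spin":0},{"gripper":0.015,"tx":-0.015,"ty":-0.045,"tz":0,"spin":0},{"gripper":0.015,"tx":-0.015,"ty":-0.045,"tz":0,"spin":0},{"gripper":0.015,"tx":-0.015,"ty":-0.045,"tz":0,"spin":0}]'
python3 -m inch '[{"gripper":0.015,"tx":-0.015,"ty":-0.045,"tz":0,"spin":0},{"gripper":0.015,"tx":-0.02,"ty":-0.04,"tz":0,"spin":0},{"gripper":0.015,"tx":0,"ty":0,"tz":0,"spin":0},{"gripper":0.015,"tx":0,"ty":0,"tz":0,"spin":0},{"gripper":0.015,"tx":0,"ty":0,"tz":0,"spin":0},{"gripper":0.015,"tx":0,"ty":0,"tz":0,"spin":0},{"gripper":0.015,"tx":0,"ty":0,"tz":0,"spin":0},{"gripper":0.015,"tx":0,"ty":0,"tz":0,"spin":0}]'
python3 - <<'E'
from h import *
st();gouv(78,-310,51,185)
f=save("top","e13",(120,120,360,300),3);tiles(("top","scene"));save("wrist","e14")
E
```

```text
clock: 17.95
eef_pos: [627.2, 58.8, 110.3]
tcp_rot: [-3.141, -0.0, -3.057]
contact_force: [0.7, 0.4, -2.1]
opening: 0.271
clock: 18.75
eef_pos: [669.3, -18.5, 110.4]
tcp_rot: [-3.142, -0.0, -3.055]
contact_force: [0.1, -0.6, -0.6]
opening: 0.272
t 18.8 [669.3 -18.5 110.4] rpy [-180.   -0. -175.] F [ 0.1 -0.6 -0.6] open 0.272
at [669.3 -18.5 110.4] yaw -175.0 | now-frame tx,ty (np.float64(-5.8), np.float64(1.5)) | after-turn tx,ty (np.float64(-5.8), np.float64(1.5)) | tz 59.4 | spin -0.0
top (486.2, 390.2, -88.7, 87, 70) uv [-70. 112.] ang -94
top (545.1, 379.9, -85.1, 57, 28) uv [-12.  96.] ang -90
top (603.2, 222.7, -77.2, 57, 28) uv [ 32. -65.] ang -82
top (613.9, 108.0, -48.6, 58, 28) uv [  32. -181.] ang -54
top (614.7, 9.8, -35.6, 103, 47) uv [  25. -279.] ang -41
top (678.1, 41.0, 55.4, 40, 28) uv [  91. -253.] ang 50
top (782.6, -63.4, -89.5, 117, 81) uv [ 186. -366.] ang -94
scene (622.3, 107.3, -51.0, 71, 15) uv [  41. -182.] ang -56
scene (603.9, 216.8, -76.0, 73, 30) uv [ 32. -71.] ang -81
```

View pics/e13.png

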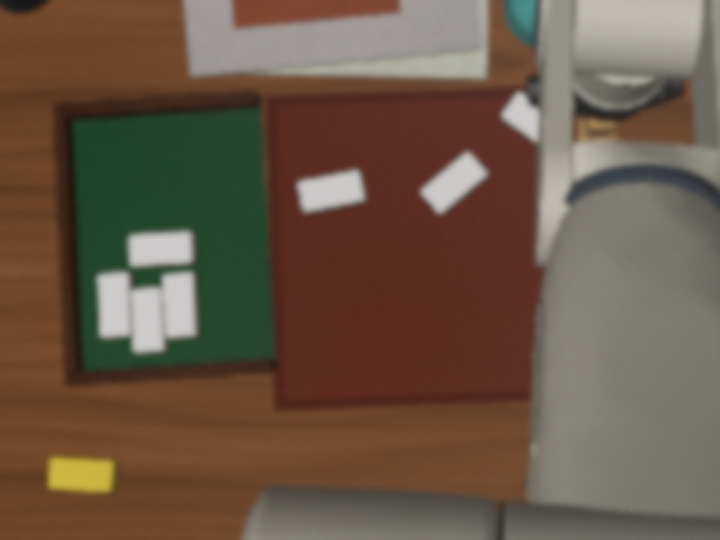

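View pics/e14.png

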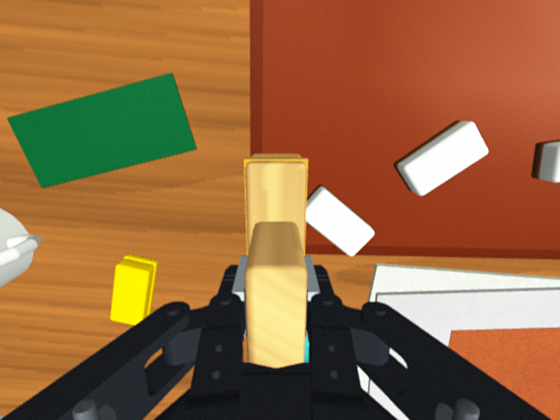

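```bash
python3 -m inch '[{"gripper":0.015,"tx":0,"ty":-0.01,"tz":0,"spin":0},{"gripper":0.015,"tx":0,"ty":0,"tz":0.03,"spin":0},{"gripper":0.015,"tx":0,"ty":0,"tz":0.02,"spin":0},{"gripper":0.015,"tx":0,"ty":0,"tz":0.0095,"spin":0},{"gripper":0.015,"tx":0,"ty":0.01,"tz":0,"spin":0},{"gripper":0.015,"tx":0.001,"ty":0.015,"tz":0,"spin":0},{"gripper":0.015,"tx":0.002,"ty":0.02,"tz":0,"spin":0},{"gripper":0.015,"tx":0.002,"ty":0.02,"tz":0,"spin":0}]'
python3 -m inch '[{"gripper":0.015,"tx":0.002,"ty":0.02,"tz":0,"spin":0},{"gripper":0.015,"tx":0.002,"ty":0.02,"tz":0,"spin":0},{"gripper":0.015,"tx":0.002,"ty":0.02,"tz":0,"spin":0},{"gripper":0.015,"tx":0.002,"ty":0.02,"tz":0,"spin":0},{"gripper":0.015,"tx":0.002,"ty":0.02,"tz":0,"spin":0},{"gripper":0.015,"tx":0.001,"ty":0.01,"tz":0,"spin":0},{"gripper":0.015,"tx":0,"ty":0.005,"tz":0,"spin":0},{"gripper":0.015,"tx":0,"ty":0,"tz":0,"spin":0}]'
python3 - <<'E'
from h import *
st();gouv(50,40,51,185);save("wrist","e15")
E
```

```text
clock: 19.75
eef_pos: [659.8, 36.9, 51.5]
tcp_rot: [3.141, 0.001, -3.056]
contact_force: [0.6, -0.7, -2.8]
opening: 0.272
clock: 20.55
eef_pos: [639.1, 149.5, 51.1]
tcp_rot: [3.141, 0.0, -3.055]
contact_force: [0.4, 0.9, -2.7]
opening: 0.268
t 20.6 [639.1 149.5  51.1] rpy [ 180.     0.  -175.1] F [ 0.4  0.9 -2.7] open 0.268
at [639.1 149.5  51.1] yaw -175.1 | now-frame tx,ty (np.float64(6.9), np.float64(181.4)) | after-turn tx,ty (np.float64(6.7), np.float64(181.4)) | tz 0.1 | spin -0.1
```

View pics/e15.png

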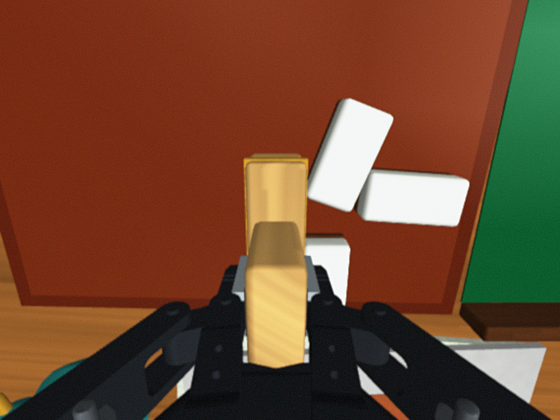

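```bash
python3 -m inch '[{"gripper":0.015,"tx":0,"ty":-0.02,"tz":0,"spin":0},{"gripper":0.015,"tx":0.012,"ty":0,"tz":0,"spin":0},{"gripper":0.015,"tx":0.01,"ty":0,"tz":0,"spin":0},{"gripper":0.015,"tx":0,"ty":0.01,"tz":0,"spin":0},{"gripper":0.015,"tx":0,"ty":0.01,"tz":0,"spin":0},{"gripper":0.015,"tx":0,"ty":0.01,"tz":0,"spin":0},{"gripper":0.015,"tx":0,"ty":0.015,"tz":0,"spin":0},{"gripper":0.015,"tx":0,"ty":0.01,"tz":0,"spin":0}]'
python3 - <<'E'
from h import *
st();save("wrist","e16")
E
```

```text
clock: 21.4
eef_pos: [614.3, 183.6, 50.9]
tcp_rot: [3.141, 0.0, -3.055]
contact_force: [0.3, -1.2, -1.9]
opening: 0.266
t 21.4 [614.3 183.6  50.9] rpy [ 180.     0.  -175.1] F [ 0.3 -1.2 -1.9] open 0.266
```

View pics/e16.png

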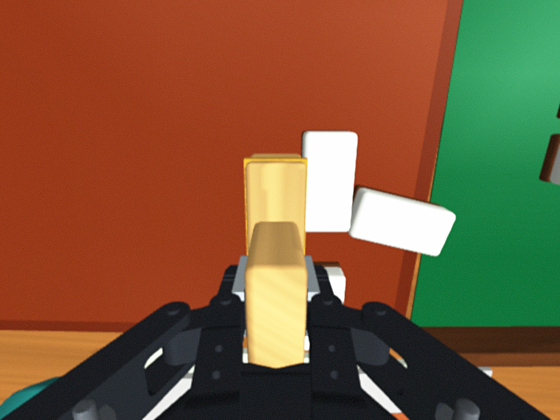

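```bash
python3 -m inch '[{"gripper":0.015,"tx":0.001,"ty":0.01,"tz":0,"spin":0},{"gripper":0.015,"tx":0.001,"ty":0.01,"tz":0,"spin":0},{"gripper":0.015,"tx":0.0015,"ty":0.012,"tz":0,"spin":0},{"gripper":0.015,"tx":0.0015,"ty":0.012,"tz":0,"spin":0},{"gripper":0.015,"tx":0.001,"ty":0.012,"tz":0,"spin":0},{"gripper":0.015,"tx":0.001,"ty":0.01,"tz":0,"spin":0},{"gripper":0.015,"tx":0,"ty":0.005,"tz":0,"spin":0},{"gripper":0.015,"tx":0,"ty":0,"tz":0,"spin":0}]'
python3 - <<'E'
from h import *
st();save("wrist","e17");save("top","e18",(120,120,360,300),3);save("scene","e19",(200,120,420,280),3.5)
E
```

```text
clock: 22.25
eef_pos: [601.2, 252.7, 50.8]
tcp_rot: [3.141, 0.0, -3.055]
contact_force: [0.2, 0.4, -2.6]
opening: 0.269
t 22.2 [601.2 252.7  50.8] rpy [ 180.     0.  -175.1] F [ 0.2  0.4 -2.6] open 0.269
```

View pics/e17.png

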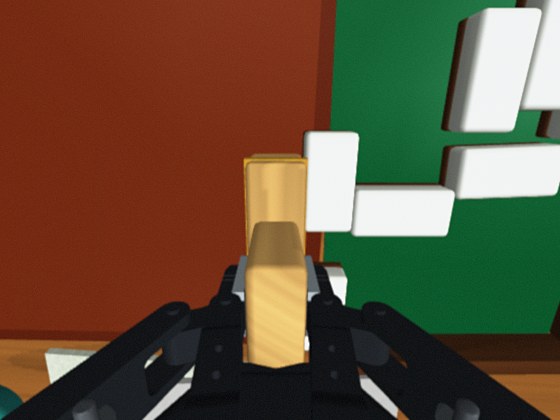

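View pics/e19.png

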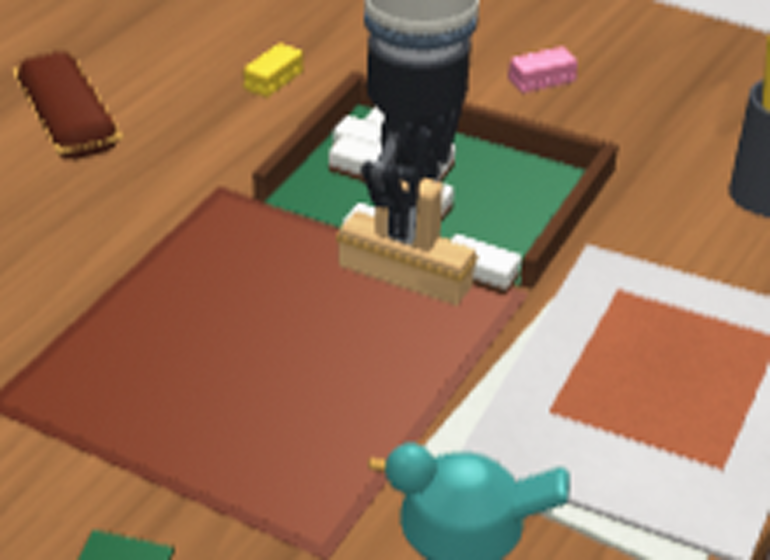

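View pics/e18.png

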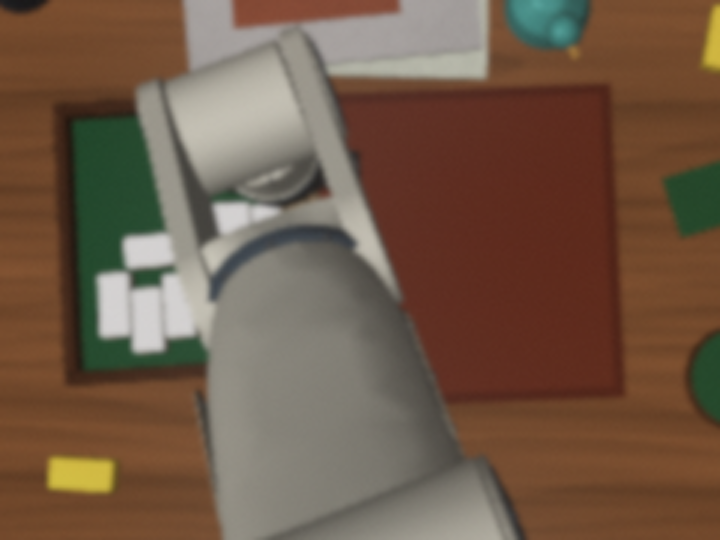

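Run:
```python
from h import *
f=grab_frame("wrist")
for n,px,z in [("A corner",(345,266),24),("wall in bottom",(480,334),0),("B far",(330,132),24),("head end",(275,157),43)]: print(n,uv(ray(f,px,z)))
f=grab_frame("scene")
def c(x,y): return (200+x/3.5,120+y/3.5)
for n,px,z in [("A right top",c(522,262),24),("A right bottom front",c(515,288),0),("A left top",c(455,245),24),("wall in front bottom",c(527,285),0),("wall in front top",c(527,262),30)]: print(n,uv(ray(f,px,z)))
```

```text
A corner [45.  8.]
wall in bottom [118. 125.]
B far [-38.  -6.]
head end [-27. -37.]
A right top [118.   1.]
A right bottom front [117.  -5.]
A left top [61. -5.]
wall in front bottom [124.   4.]
wall in front top [124.  -5.]
```

```bash
python3 -m inch '[{"gripper":0.015,"tx":0,"ty":-0.015,"tz":0,"spin":0},{"gripper":0.015,"tx":-0.009,"ty":0,"tz":0,"spin":0},{"gripper":0.015,"tx":0,"ty":0.01,"tz":0,"spin":0},{"gripper":0.015,"tx":0,"ty":0.01,"tz":0,"spin":0},{"gripper":0.015,"tx":0.0005,"ty":0.012,"tz":0,"spin":0},{"gripper":0.015,"tx":0.001,"ty":0.012,"tz":0,"spin":0},{"gripper":0.015,"tx":0.001,"ty":0.01,"tz":0,"spin":0},{"gripper":0.015,"tx":0,"ty":0.01,"tz":0,"spin":0}]'
python3 - <<'E'
from h import *
st();save("wrist","e20");save("scene","e21",(200,120,420,280),3.5)
E
```

```text
clock: 23.3
eef_pos: [603.0, 302.1, 50.8]
tcp_rot: [-3.141, -0.0, -3.055]
contact_force: [6.4, -21.8, 7.3]
opening: 0.271
t 23.3 [603.  302.1  50.8] rpy [-180.   -0. -175.] F [  6.4 -21.8   7.3] open 0.271
```

View pics/e20.png

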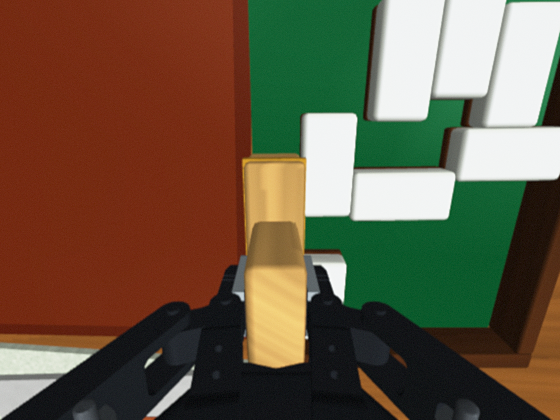

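View pics/e21.png

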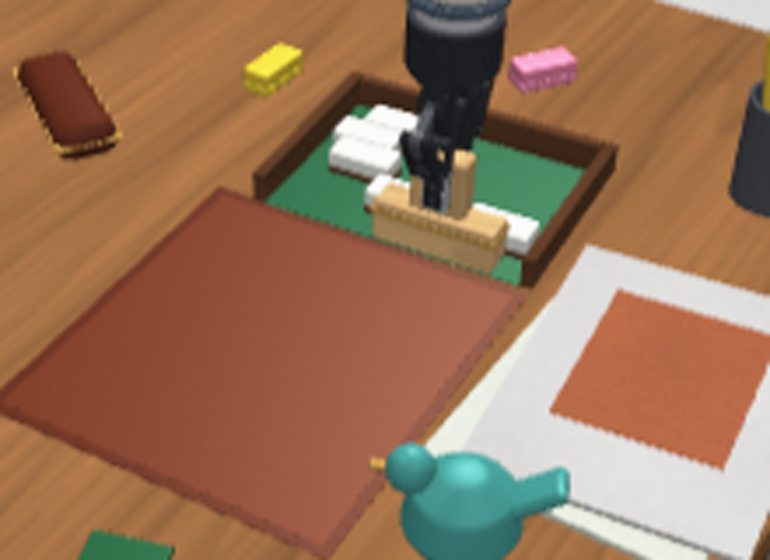

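```bash
python3 -m inch '[{"gripper":0.015,"tx":0,"ty":-0.01,"tz":0,"spin":0},{"gripper":0.015,"tx":0,"ty":-0.02,"tz":0,"spin":0},{"gripper":0.015,"tx":0,"ty":-0.02,"tz":-0.03,"spin":0},{"gripper":0.015,"tx":0,"ty":-0.04,"tz":-0.03,"spin":0},{"gripper":0.015,"tx":0,"ty":-0.045,"tz":0,"spin":0},{"gripper":0.015,"tx":0,"ty":-0.045,"tz":0,"spin":0},{"gripper":0.015,"tx":0,"ty":-0.045,"tz":0,"spin":0},{"gripper":0.015,"tx":0,"ty":-0.045,"tz":0,"spin":0}]'
python3 - <<'E'
from h import *
st();save("top","e22",(120,120,360,300),3);tiles();save("scene","e23",(200,120,420,280),3.5);save("wrist","e24")
E
```

```text
clock: 24.2
eef_pos: [626.0, 29.2, 111.0]
tcp_rot: [3.141, 0.0, -3.057]
contact_force: [1.0, 0.1, -2.7]
opening: 0.266
t 24.2 [626.   29.2 111. ] rpy [ 180.     0.  -175.2] F [ 1.   0.1 -2.7] open 0.266
top (548.9, 63.5, -31.9, 108, 49) uv [ -36. -219.] ang -37
top (515.5, 384.0, -87.3, 146, 128) uv [-41. 103.] ang -92
top (641.2, 336.1, 2.3, 57, 28) uv [80. 44.] ang -3
top (720.5, -2.0, -88.7, 116, 86) uv [ 129. -299.] ang -94
```

View pics/e22.png

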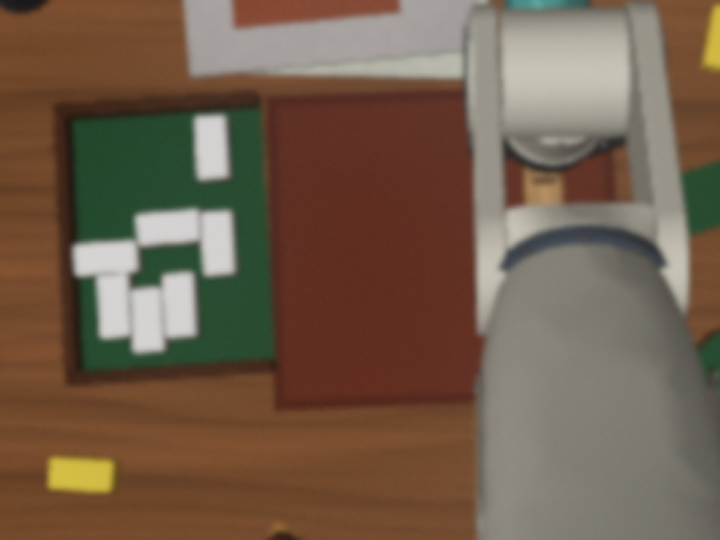

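View pics/e24.png

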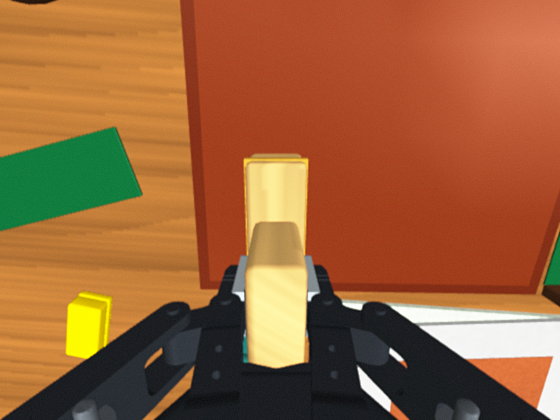

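All seven tiles lie inside the tray; in the top crop they span x≈72–236 and y≈114–352. Next I'll locate the uncovered pad using the earlier images.

Run:
```python
from h import *
from scipy.spatial.transform import Rotation as R
def green(im):
    h=cv2.cvtColor(im,cv2.COLOR_BGR2HSV)
    g=((h[...,0]>50)&(h[...,0]<85)&(h[...,1]>100)&(h[...,2]>40)).astype(np.uint8)
    return g
fw=grab_frame("wrist"); s=sense()
def M(p,e): 
    T=np.eye(4);T[:3,:3]=R.from_euler('xyz',e).as_matrix();T[:3,3]=p;return T
C=np.linalg.inv(M(s["eef_pos"],s["tcp_rot"]))@np.array(fw["extrinsics"])
f14=dict(K=fw["K"],extrinsics=M([669.3,-18.5,110.4],[np.pi,0,np.radians(-175)])@C)
for n,f,im in [("top",grab_frame("top"),"e6"),("scene",grab_frame("scene"),"e7"),("wrist",f14,"e14")]:
    for z in ((4,20)):
        for r in rects(f,green(cv2.imread(f"pics/{im}.png")),z):
            if r[3]>70 and r[1]<0 and r[0]>350: print(n,z,r)
```

```text
top 4 (440.2, -166.1, 46.0, 85, 84)
top 4 (619.3, -166.0, -71.1, 133, 55)
top 20 (439.8, -163.5, 46.0, 84, 83)
top 20 (616.9, -163.4, -71.1, 132, 54)
scene 4 (618.1, -166.3, -71.2, 138, 58)
scene 4 (421.8, -153.0, 47.1, 89, 89)
scene 20 (627.6, -175.4, -71.2, 135, 57)
scene 20 (435.2, -162.4, 47.1, 88, 88)
wrist 4 (617.0, -165.2, -71.4, 139, 59)
wrist 20 (615.3, -156.2, -71.4, 130, 55)
```

Run:
```python
from h import *
from scipy.spatial.transform import Rotation as R
fw=grab_frame("wrist"); s=sense()
def M(p,e): 
    T=np.eye(4);T[:3,:3]=R.from_euler('xyz',e).as_matrix();T[:3,3]=p;return T
C=np.linalg.inv(M(s["eef_pos"],s["tcp_rot"]))@np.array(fw["extrinsics"])
a=np.radians(108.4)
f=dict(K=fw["K"],extrinsics=M([617.4,-163,52.2],[np.pi,0,a])@C)
X=np.array([np.cos(a),np.sin(a)]);Y=np.array([np.sin(a),-np.cos(a)])
for n,px,z in [("pad end",(273,135),4),("pad L",(228,200),4),("pad R",(320,200),4),("head end top",(275,157),44),("head end bot band",(275,162),44),("head far top edge",(275,154),44),("headL",(245,158),44),("headR",(307,158),44),("padL2",(230,220),4),("padR2",(318,220),4)]:
    d=ray(f,px,z)-[617.4,-163]; print(n,np.round([d@X,d@Y],1))
im=cv2.imread("pics/d4.png")[120:280,190:360]; cv2.imwrite("pics/d5.png",cv2.resize(im,None,fx=4,fy=4,interpolation=cv2.INTER_CUBIC))
np.save("C.npy",C)
```

```text
pad end [67.2 -1.9]
pad L [ 25.1 -32. ]
pad R [25.2 29.4]
head end top [58.9 -0.5]
head end bot band [56.4 -0.5]
head far top edge [60.4 -0.5]
headL [ 58.4 -15.7]
headR [58.5 15.6]
padL2 [ 11.  -31.3]
padR2 [11.  28.7]
```

View pics/d5.png

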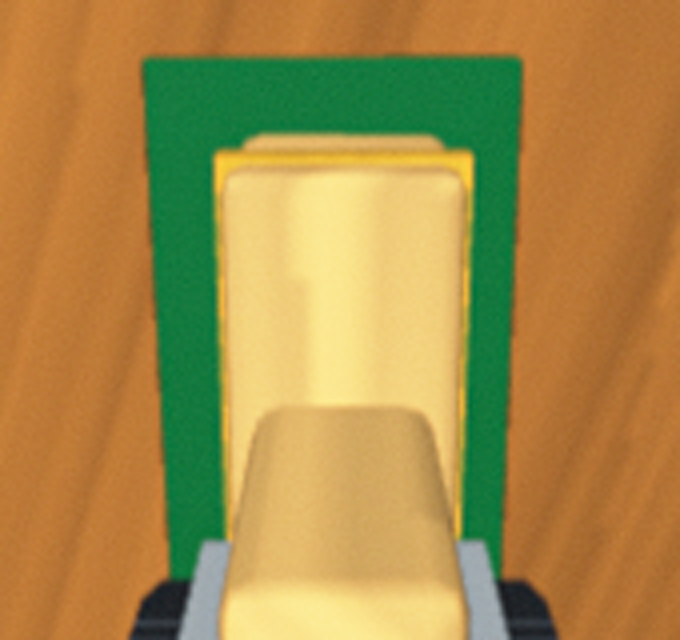

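```bash
python3 -m inch '[{"gripper":0.015,"tx":0,"ty":0,"tz":0,"spin":8.5},{"gripper":0.015,"tx":0,"ty":0,"tz":0,"spin":8.5},{"gripper":0.015,"tx":0,"ty":0,"tz":0,"spin":8.5},{"gripper":0.015,"tx":0,"ty":0,"tz":0,"spin":8.5},{"gripper":0.015,"tx":0,"ty":0,"tz":0,"spin":8.5},{"gripper":0.015,"tx":0,"ty":0,"tz":0,"spin":8.5},{"gripper":0.015,"tx":0,"ty":0,"tz":0,"spin":8.5},{"gripper":0.015,"tx":0,"ty":0,"tz":0,"spin":8.5}]'
python3 - <<'E'
from h import *
for i in range(3): st();grab_frame("top")
go(617.6,-166.3,53,108.6)
E
```

```text
clock: 25.4
eef_pos: [626.4, 33.5, 110.7]
tcp_rot: [-3.142, -0.0, 2.036]
contact_force: [-0.2, -0.4, -2.4]
opening: 0.273
t 25.4 [626.4  33.5 110.7] rpy [-180.    -0.   116.6] F [-0.2 -0.4 -2.4] open 0.273
t 25.4 [626.4  33.5 110.7] rpy [-180.    -0.   116.1] F [ 0.  -0.7 -1.8] open 0.27
t 25.5 [626.4  33.4 110.7] rpy [-180.    -0.   116.9] F [-1.6  0.3 -2.5] open 0.275
at [626.4  33.2 110.7] yaw 117.2 | now-frame tx,ty (np.float64(-173.5), np.float64(-98.9)) | after-turn tx,ty (np.float64(-186.2), np.float64(-72.0)) | tz 57.7 | spin 8.6
```

```bash
python3 -m inch '[{"gripper":0.015,"tx":0,"ty":0,"tz":0,"spin":8.1},{"gripper":0.015,"tx":-0.037,"ty":-0.0144,"tz":0,"spin":0},{"gripper":0.015,"tx":-0.037,"ty":-0.0144,"tz":0,"spin":0},{"gripper":0.015,"tx":-0.037,"ty":-0.0144,"tz":0,"spin":0},{"gripper":0.015,"tx":-0.037,"ty":-0.0144,"tz":0,"spin":0},{"gripper":0.015,"tx":-0.038,"ty":-0.0144,"tz":0,"spin":0},{"gripper":0.015,"tx":0,"ty":0,"tz":0.02,"spin":0},{"gripper":0.015,"tx":0,"ty":0,"tz":0,"spin":0}]'
python3 - <<'E'
from h import *
st();go(617.6,-166.3,53,108.6);save("wrist","f1")
E
```

```text
clock: 26.35
eef_pos: [616.6, -167.4, 88.7]
tcp_rot: [-3.139, -0.002, 1.901]
contact_force: [0.5, 0.5, -1.5]
opening: 0.271
t 26.4 [ 616.6 -167.4   88.7] rpy [-1.798e+02 -1.000e-01  1.089e+02] F [ 0.5  0.5 -1.5] open 0.271
at [ 616.6 -167.4   88.7] yaw 108.9 | now-frame tx,ty (np.float64(0.7), np.float64(1.3)) | after-turn tx,ty (np.float64(0.7), np.float64(1.3)) | tz 35.7 | spin 0.3
```

View pics/f1.png

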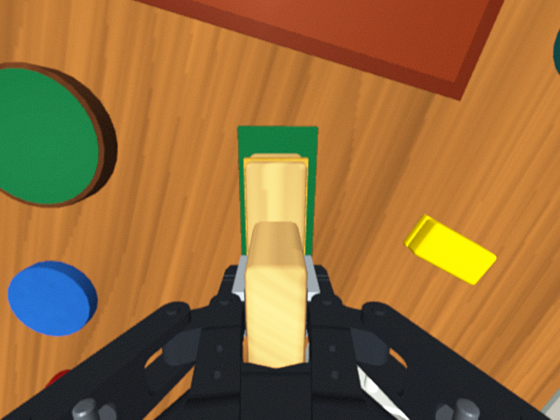

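```bash
python3 -m inch '[{"gripper":0.015,"tx":0.0005,"ty":0.0015,"tz":0.015,"spin":0},{"gripper":0.015,"tx":0,"ty":0,"tz":0.012,"spin":0},{"gripper":0.015,"tx":0,"ty":0,"tz":0.004,"spin":0},{"gripper":0.015,"tx":0,"ty":0,"tz":0.002,"spin":0},{"gripper":0.015,"tx":0,"ty":0,"tz":0.001,"spin":0},{"gripper":0.015,"tx":0,"ty":0,"tz":0,"spin":0},{"gripper":0.015,"tx":0,"ty":0,"tz":0,"spin":0},{"gripper":0.015,"tx":0,"ty":0,"tz":0,"spin":0}]'
python3 - <<'E'
from h import *
st();save("wrist","f2")
E
```

```text
clock: 27.2
eef_pos: [619.7, -166.3, 57.2]
tcp_rot: [3.141, 0.0, 1.899]
contact_force: [-0.4, 0.4, -2.5]
opening: 0.268
t 27.2 [ 619.7 -166.3   57.2] rpy [180.    0.  108.8] F [-0.4  0.4 -2.5] open 0.268
```

View pics/f2.png

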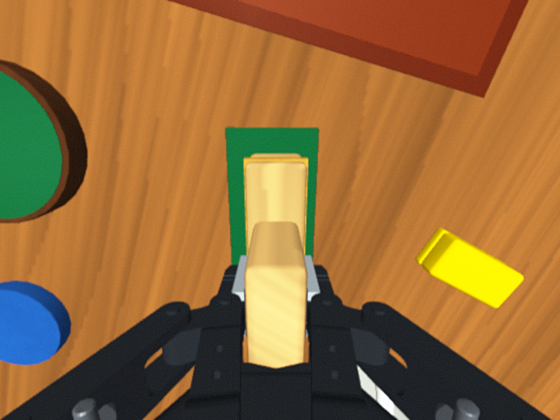

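```bash
python3 -m inch '[{"gripper":0.015,"tx":0,"ty":-0.0015,"tz":0.001,"spin":0},{"gripper":0.015,"tx":0,"ty":0,"tz":0.0015,"spin":0},{"gripper":0.015,"tx":0,"ty":0,"tz":0.0015,"spin":0},{"gripper":0.015,"tx":0,"ty":0,"tz":0,"spin":0},{"gripper":0.015,"tx":0,"ty":0,"tz":0,"spin":0},{"gripper":0.015,"tx":0,"ty":0,"tz":0,"spin":0},{"gripper":0.015,"tx":0,"ty":0,"tz":0,"spin":0},{"gripper":0.015,"tx":0,"ty":0,"tz":0,"spin":0}]'
python3 - <<'E'
from h import *
st();f=save("wrist","f3"); s=sense();p=s["eef_pos"];a=s["tcp_rot"][2]
X=np.array([np.cos(a),np.sin(a)]);Y=np.array([np.sin(a),-np.cos(a)])
h=cv2.cvtColor(f["pixels"],cv2.COLOR_RGB2HSV)
g=((h[...,0]>50)&(h[...,0]<85)&(h[...,1]>100)&(h[...,2]>40))
for row in (180,200,220):
    c=np.where(g[row,200:350])[0]+200
    for px in (c[0],c[-1]+1): d=ray(f,(px,row),4)-p[:2]; print(row,px,np.round([d@X,d@Y],1))
r=np.where(g[:200,273])[0]; print(r[0]); d=ray(f,(273,r[0]),4)-p[:2]; print(d@X)
E
```

```text
clock: 28.05
eef_pos: [618.1, -166.7, 52.8]
tcp_rot: [3.142, 0.0, 1.899]
contact_force: [-0.6, 0.5, -2.1]
opening: 0.266
t 28.1 [ 618.1 -166.7   52.8] rpy [180.    0.  108.8] F [-0.6  0.5 -2.1] open 0.266
180 230 [ 38.8 -29. ]
180 320 [38.9 30. ]
200 231 [ 25.2 -28.9]
200 319 [25.3 30. ]
220 232 [ 11.  -28.9]
220 318 [11.1 29.9]
128
71.67644548018345
```

```bash
python3 -m inch '[{"gripper":0.015,"tx":0.001,"ty":0.0003,"tz":0.0006,"spin":0},{"gripper":0.015,"tx":0,"ty":0,"tz":0.0004,"spin":0},{"gripper":0.015,"tx":0,"ty":0,"tz":0,"spin":0},{"gripper":0.04,"tx":0,"ty":0,"tz":0,"spin":0},{"gripper":0.085,"tx":0,"ty":0,"tz":0,"spin":0},{"gripper":0.085,"tx":0,"ty":0,"tz":0,"spin":0},{"gripper":0.085,"tx":0,"ty":0,"tz":0,"spin":0},{"gripper":0.085,"tx":0,"ty":0,"tz":0,"spin":0}]'
python3 -m inch '[{"gripper":0.085,"tx":0,"ty":0,"tz":-0.02,"spin":0},{"gripper":0.085,"tx":0,"ty":0,"tz":-0.04,"spin":0},{"gripper":0.085,"tx":0,"ty":0,"tz":-0.05,"spin":0},{"gripper":0.085,"tx":0,"ty":0,"tz":-0.05,"spin":0},{"gripper":0.085,"tx":0,"ty":0,"tz":0,"spin":0},{"gripper":0.085,"tx":0,"ty":0,"tz":0,"spin":0},{"gripper":0.085,"tx":0,"ty":0,"tz":0,"spin":0},{"gripper":0.085,"tx":0,"ty":0,"tz":0,"spin":0}]'
python3 - <<'E'
from h import *
st();f=save("wrist","f4");save("scene","f5")
h=cv2.cvtColor(f["pixels"],cv2.COLOR_RGB2HSV)
for z,n in((20,"stand"),):
  g=((h[...,0]>50)&(h[...,0]<85)&(h[...,1]>100)&(h[...,2]>40))
  print(rects(f,g,20))
def col(lo,hi,smin,vmin): return (h[...,0]>=lo)&(h[...,0]<=hi)&(h[...,1]>smin)&(h[...,2]>vmin)
print("blue",rects(f,col(105,130,120,60),14)); print("red",rects(f,(((h[...,0]<5)|(h[...,0]>172))&(h[...,1]>180)&(h[...,2]>60)),14))
print("white",rects(f,f["pixels"].min(2)>145,14))
E
```

```text
clock: 28.9
eef_pos: [618.1, -165.6, 51.7]
tcp_rot: [3.142, -0.0, 1.899]
contact_force: [-0.5, -0.4, -0.3]
opening: 0.992
clock: 29.7
eef_pos: [617.0, -165.3, 209.9]
tcp_rot: [-3.139, -0.002, 1.899]
contact_force: [0.4, 0.0, 0.5]
opening: 0.995
t 29.7 [ 617.  -165.3  209.9] rpy [-1.799e+02 -1.000e-01  1.088e+02] F [0.4 0.  0.5] open 0.995
[(616.0, -161.4, -71.4, 131, 56), (435.8, -163.2, 18.9, 91, 89)]
blue [(759.8, -384.8, -0.8, 16, 14), (815.7, -344.0, 73.1, 42, 23), (458.8, -298.2, 44.8, 74, 67)]
red [(476.7, -394.1, 63.3, 53, 20)]
white [(966.7, -422.1, 19.1, 55, 25), (1077.9, -296.8, -54.7, 113, 33), (597.9, -406.1, -71.0, 48, 40), (1021.6, -209.9, 62.4, 16, 13), (806.8, -252.0, -43.4, 94, 21), (519.9, -350.9, 81.4, 94, 21), (736.3, -302.8, -49.2, 166, 93), (625.1, -184.1, -66.7, 54, 24), (621.1, -163.4, -15.4, 21, 4), (801.3, 89.2, 18.8, 42, 8), (791.0, 82.5, 0.0, 86, 15)]
```

View pics/f4.png

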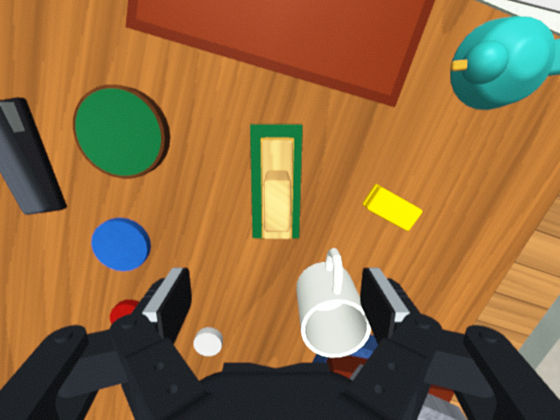

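View pics/f5.png

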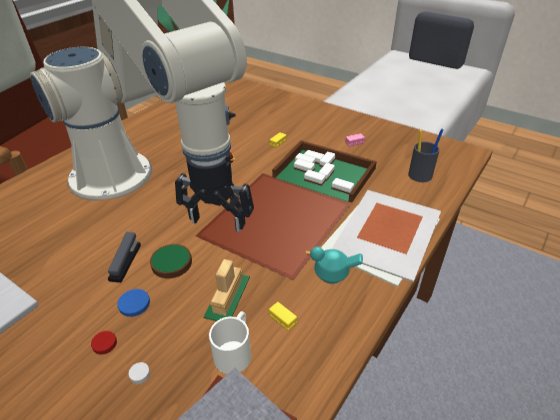

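Both images show the pusher standing on the pad, wrist (276,180) and scene (227,285), with the tiles in the tray at scene (325,170). On to the discs, starting with blue.

```bash
python3 -m inch '[{"gripper":0.085,"tx":-0.0152,"ty":-0.0386,"tz":0,"spin":0},{"gripper":0.085,"tx":-0.0152,"ty":-0.0386,"tz":0.01,"spin":0},{"gripper":0.085,"tx":-0.0152,"ty":-0.0386,"tz":0.015,"spin":0},{"gripper":0.085,"tx":-0.0152,"ty":-0.0386,"tz":0.015,"spin":0},{"gripper":0.085,"tx":-0.0152,"ty":-0.0386,"tz":0.02,"spin":0},{"gripper":0.085,"tx":0,"ty":0,"tz":0,"spin":0},{"gripper":0.085,"tx":0,"ty":0,"tz":0,"spin":0},{"gripper":0.085,"tx":0,"ty":0,"tz":0,"spin":0}]' 30
cat >> h.py <<'E'
def circ(f,m,z,rmin=10):
    out=[]
    cs,_=cv2.findContours(m.astype(np.uint8),cv2.RETR_EXTERNAL,cv2.CHAIN_APPROX_NONE)
    for c in cs:
        if cv2.contourArea(c)<150: continue
        w=np.array([ray(f,p[0],z) for p in c],np.float32)
        (x,y),r=cv2.minEnclosingCircle(w); e=cv2.fitEllipse(w)
        out.append(("ell",np.round(e[0],1).tolist(),np.round(e[1],1).tolist()))
    return out
def colour(f,n):
    h=cv2.cvtColor(f["pixels"],cv2.COLOR_RGB2HSV);H,S,V=h[...,0].astype(int),h[...,1],h[...,2]
    if n=="blue": return (H>=105)&(H<=130)&(S>120)&(V>60)
    if n=="red": return ((H<5)|(H>172))&(S>180)&(V>60)
    if n=="green": return (H>50)&(H<85)&(S>100)&(V>40)
    if n=="white": return (S<50)&(V>130)
E
python3 - <<'E'
from h import *
st();f=save("wrist","g1")
for n,z in(("blue",14),("red",14),("green",20),("white",14)): print(n,circ(f,colour(f,n),z))
E
```

```text
clock: 30.6
eef_pos: [460.6, -299.6, 151.9]
tcp_rot: [3.141, 0.0, 1.899]
contact_force: [-0.5, 0.7, -1.0]
opening: 0.994
t 30.6 [ 460.6 -299.6  151.9] rpy [180.    0.  108.8] F [-0.5  0.7 -1. ] open 0.994
blue [('ell', [758.6, -489.1], [45.1, 54.1]), ('ell', [773.8, -350.7], [39.1, 88.7]), ('ell', [456.0, -300.0], [67.0, 68.3])]
red [('ell', [484.5, -403.0], [47.1, 53.0])]
green [('ell', [611.7, -165.9], [76.1, 138.7]), ('ell', [437.4, -167.9], [77.6, 94.7])]
white [('ell', [594.5, -409.1], [32.9, 50.0]), ('ell', [620.3, -365.3], [15.1, 93.6]), ('ell', [375.8, -449.4], [15.0, 95.0]), ('ell', [241.7, -496.7], [74.4, 238.4]), ('ell', [738.1, -284.5], [84.3, 168.8])]
```

View pics/g1.png

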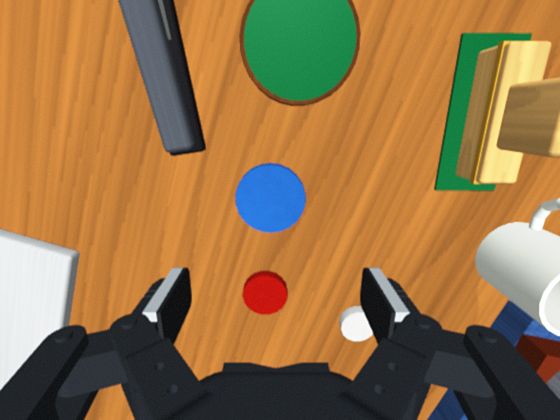

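```bash
python3 -m inch '[{"gripper":0.085,"tx":0.001,"ty":-0.004,"tz":0.03,"spin":0},{"gripper":0.085,"tx":0,"ty":0,"tz":0.04,"spin":0},{"gripper":0.085,"tx":0,"ty":0,"tz":0.03,"spin":0},{"gripper":0.085,"tx":0,"ty":0,"tz":0,"spin":0},{"gripper":0.085,"tx":0,"ty":0,"tz":0,"spin":0},{"gripper":0.085,"tx":0,"ty":0,"tz":0,"spin":0},{"gripper":0.085,"tx":0,"ty":0,"tz":0,"spin":0},{"gripper":0.085,"tx":0,"ty":0,"tz":0,"spin":0}]'
python3 - <<'E'
from h import *
st();f=save("wrist","g2")
for n,z in(("blue",14),): print(n,circ(f,colour(f,n),z))
go(456,-300,0,108.8)
E
```

```text
clock: 31.45
eef_pos: [456.5, -300.5, 53.1]
tcp_rot: [3.14, 0.002, 1.899]
contact_force: [0.1, -0.3, -0.2]
opening: 0.995
t 31.4 [ 456.5 -300.5   53.1] rpy [1.799e+02 1.000e-01 1.088e+02] F [ 0.1 -0.3 -0.2] open 0.995
blue [('ell', [455.9, -299.4], [67.3, 69.8])]
at [ 456.3 -300.4   52.9] yaw 108.8 | now-frame tx,ty (np.float64(0.5), np.float64(-0.1)) | after-turn tx,ty (np.float64(0.5), np.float64(-0.1)) | tz 52.9 | spin -0.0
```

View pics/g2.png

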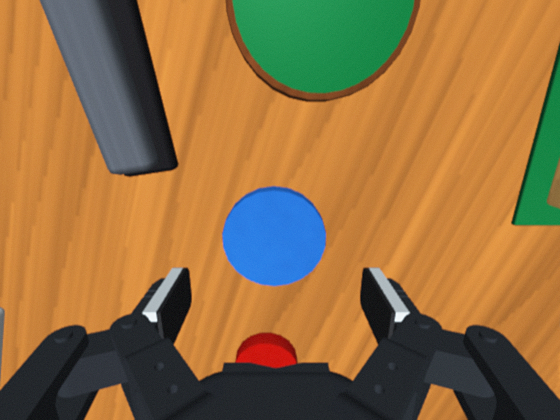

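```bash
python3 -m inch '[{"gripper":0.085,"tx":0.0005,"ty":0,"tz":0.03,"spin":0},{"gripper":0.085,"tx":0,"ty":0,"tz":0.015,"spin":0},{"gripper":0.085,"tx":0,"ty":0,"tz":0.009,"spin":0},{"gripper":0.085,"tx":0,"ty":0,"tz":0,"spin":0},{"gripper":0.06,"tx":0,"ty":0,"tz":0,"spin":0},{"gripper":0.06,"tx":0,"ty":0,"tz":0,"spin":0},{"gripper":0.06,"tx":0,"ty":0,"tz":0,"spin":0},{"gripper":0.06,"tx":0,"ty":0,"tz":0,"spin":0}]' 35
python3 - <<'E'
from h import *
st();f=save("wrist","g3")
print(circ(f,colour(f,"blue"),14))
E
```

```text
clock: 32.3
eef_pos: [456.0, -299.9, -1.3]
tcp_rot: [3.141, 0.001, 1.899]
contact_force: [-1.7, 1.2, 7.2]
opening: 0.797
t 32.3 [ 456.  -299.9   -1.3] rpy [1.800e+02 1.000e-01 1.088e+02] F [-1.7  1.2  7.2] open 0.797
[('ell', [456.4, -298.6], [67.9, 71.1])]
```

View pics/g3.png

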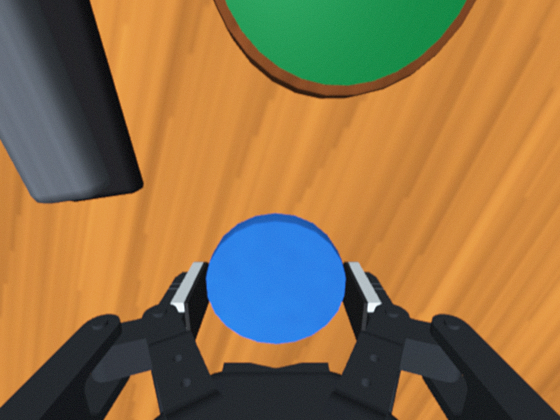

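```bash
python3 -m inch '[{"gripper":0.06,"tx":0,"ty":0,"tz":-0.02,"spin":0},{"gripper":0.06,"tx":0,"ty":0,"tz":-0.04,"spin":0},{"gripper":0.06,"tx":0.02,"ty":0.013,"tz":-0.03,"spin":0},{"gripper":0.06,"tx":0.02,"ty":0.013,"tz":0,"spin":0},{"gripper":0.06,"tx":0,"ty":0,"tz":0,"spin":0},{"gripper":0.06,"tx":0,"ty":0,"tz":0,"spin":0},{"gripper":0.06,"tx":0,"ty":0,"tz":0,"spin":0},{"gripper":0.06,"tx":0,"ty":0,"tz":0,"spin":0}]'
python3 - <<'E'
from h import *
st();f=save("wrist","g4")
print(circ(f,colour(f,"green"),20)); print(circ(f,colour(f,"blue"),sense()["eef_pos"][2]+15))
E
```

```text
clock: 33.15
eef_pos: [466.9, -253.8, 87.3]
tcp_rot: [-3.141, -0.001, 1.898]
contact_force: [-0.1, -0.7, -0.9]
opening: 0.798
t 33.1 [ 466.9 -253.8   87.3] rpy [-180.    -0.   108.7] F [-0.1 -0.7 -0.9] open 0.798
[('ell', [603.9, -162.5], [66.9, 135.0]), ('ell', [435.8, -162.9], [91.0, 91.1])]
[('ell', [467.4, -252.8], [68.0, 71.2])]
```

View pics/g4.png

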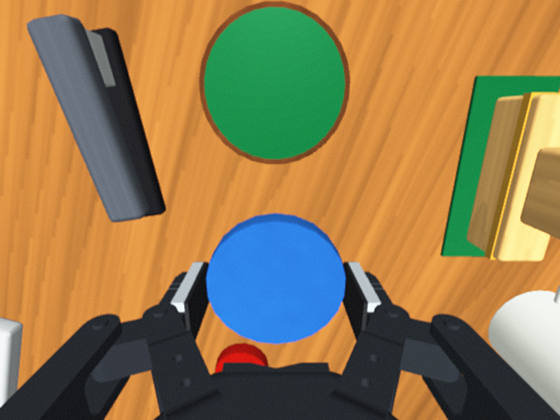

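```bash
python3 -c "
from h import *
go(436,-163.8,19.5,108.7)"
```

```text
at [ 466.9 -253.8   87.3] yaw 108.7 | now-frame tx,ty (np.float64(95.2), np.float64(-0.3)) | after-turn tx,ty (np.float64(95.2), np.float64(-0.4)) | tz 67.8 | spin 0.0
```

```bash
python3 -m inch '[{"gripper":0.06,"tx":0.03,"ty":0,"tz":0,"spin":0},{"gripper":0.06,"tx":0.04,"ty":0,"tz":0,"spin":0},{"gripper":0.06,"tx":0.025,"ty":0,"tz":0,"spin":0},{"gripper":0.06,"tx":0,"ty":0,"tz":0.02,"spin":0},{"gripper":0.06,"tx":0,"ty":0,"tz":0.02,"spin":0},{"gripper":0.06,"tx":0,"ty":0,"tz":0.015,"spin":0},{"gripper":0.06,"tx":0,"ty":0,"tz":0,"spin":0},{"gripper":0.06,"tx":0,"ty":0,"tz":0,"spin":0}]'
python3 - <<'E'
from h import *
st();f=save("wrist","g5");go(436,-163.8,19.5,108.7)
print(circ(f,colour(f,"blue"),sense()["eef_pos"][2]+15))
E
```

```text
clock: 34.0
eef_pos: [436.5, -163.6, 32.7]
tcp_rot: [-3.141, -0.001, 1.898]
contact_force: [-0.2, -0.2, -0.5]
opening: 0.797
t 34.0 [ 436.5 -163.6   32.7] rpy [-180.    -0.   108.8] F [-0.2 -0.2 -0.5] open 0.797
at [ 436.9 -163.8   33.1] yaw 108.8 | now-frame tx,ty (np.float64(0.3), np.float64(-0.9)) | after-turn tx,ty (np.float64(0.3), np.float64(-0.9)) | tz 13.6 | spin 0.1
[('ell', [436.9, -162.3], [67.8, 71.0])]
```

View pics/g5.png

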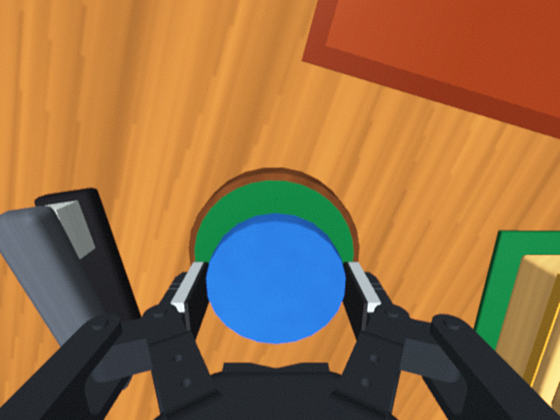

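Well centred (disc at column 276, stand at 275). Lower, release and lift.

```bash
python3 -m inch '[{"gripper":0.06,"tx":0,"ty":-0.0005,"tz":0.008,"spin":0},{"gripper":0.06,"tx":0,"ty":0,"tz":0.003,"spin":0},{"gripper":0.06,"tx":0,"ty":0,"tz":0.0025,"spin":0},{"gripper":0.06,"tx":0,"ty":0,"tz":0,"spin":0},{"gripper":0.06,"tx":0,"ty":0,"tz":0,"spin":0},{"gripper":0.085,"tx":0,"ty":0,"tz":0,"spin":0},{"gripper":0.085,"tx":0,"ty":0,"tz":0,"spin":0},{"gripper":0.085,"tx":0,"ty":0,"tz":0,"spin":0}]'
python3 -m inch '[{"gripper":0.085,"tx":0,"ty":0,"tz":-0.02,"spin":0},{"gripper":0.085,"tx":0,"ty":0,"tz":-0.04,"spin":0},{"gripper":0.085,"tx":-0.03,"ty":0,"tz":-0.02,"spin":0},{"gripper":0.085,"tx":-0.04,"ty":0,"tz":0,"spin":0},{"gripper":0.085,"tx":-0.03,"ty":0,"tz":0,"spin":0},{"gripper":0.085,"tx":0,"ty":0,"tz":0,"spin":0},{"gripper":0.085,"tx":0,"ty":0,"tz":0,"spin":0},{"gripper":0.085,"tx":0,"ty":0,"tz":0,"spin":0}]'
python3 - <<'E'
from h import *
st();f=save("wrist","g6")
print(circ(f,colour(f,"green"),20),circ(f,colour(f,"blue"),34),circ(f,colour(f,"red"),14))
E
```

```text
clock: 34.85
eef_pos: [436.3, -163.6, 19.4]
tcp_rot: [3.141, 0.0, 1.899]
contact_force: [-0.8, -0.9, -1.3]
opening: 0.995
clock: 35.65
eef_pos: [467.6, -257.3, 98.9]
tcp_rot: [-3.141, -0.001, 1.899]
contact_force: [0.7, 1.4, 0.3]
opening: 0.991
t 35.6 [ 467.6 -257.3   98.9] rpy [-1.799e+02 -1.000e-01  1.088e+02] F [0.7 1.4 0.3] open 0.991
[('ell', [605.3, -162.6], [67.9, 136.1]), ('ell', [435.8, -162.9], [90.9, 91.0])] [('ell', [437.4, -164.8], [67.4, 67.6])] [('ell', [482.1, -394.5], [41.0, 52.0])]
```

View pics/g6.png

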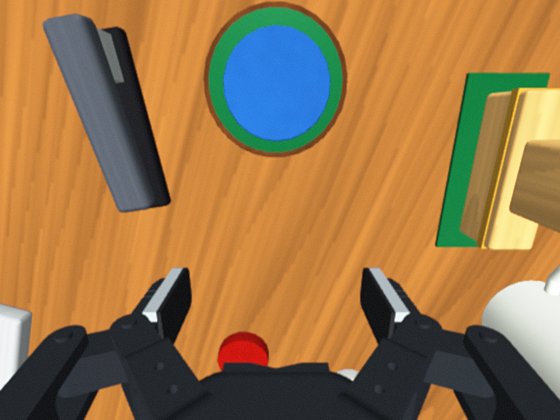

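```bash
python3 -m inch '[{"gripper":0.07,"tx":-0.036,"ty":-0.008,"tz":0,"spin":0},{"gripper":0.07,"tx":-0.036,"ty":-0.008,"tz":0,"spin":0},{"gripper":0.07,"tx":-0.036,"ty":-0.008,"tz":0,"spin":0},{"gripper":0.07,"tx":-0.036,"ty":-0.008,"tz":0.03,"spin":0},{"gripper":0.07,"tx":0,"ty":0,"tz":0.02,"spin":0},{"gripper":0.07,"tx":0,"ty":0,"tz":0,"spin":0},{"gripper":0.07,"tx":0,"ty":0,"tz":0,"spin":0},{"gripper":0.07,"tx":0,"ty":0,"tz":0,"spin":0}]'
python3 - <<'E'
from h import *
st();f=save("wrist","g7")
c=circ(f,colour(f,"red"),14);print(c);x,y=c[0][1];go(x,y,0,108.8)
E
```

```text
clock: 36.5
eef_pos: [485.1, -404.2, 50.4]
tcp_rot: [3.141, 0.001, 1.9]
contact_force: [0.1, -0.9, 0.1]
opening: 0.816
t 36.5 [ 485.1 -404.2   50.4] rpy [180.    0.  108.9] F [ 0.1 -0.9  0.1] open 0.816
[('ell', [484.7, -404.5], [47.4, 50.6])]
at [ 485.2 -404.4   50.6] yaw 108.8 | now-frame tx,ty (np.float64(0.1), np.float64(-0.5)) | after-turn tx,ty (np.float64(0.1), np.float64(-0.5)) | tz 50.6 | spin 0.0
```

View pics/g7.png

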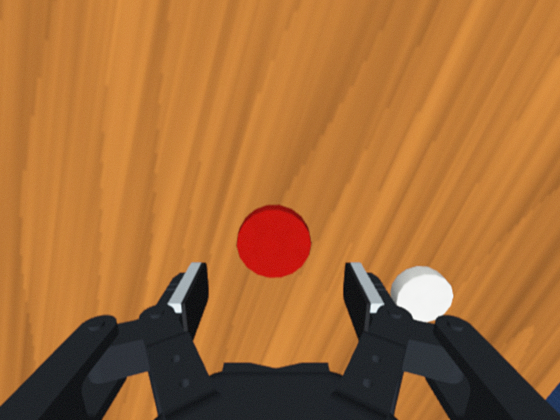

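```bash
python3 -m inch '[{"gripper":0.07,"tx":-0.0005,"ty":-0.0005,"tz":0.03,"spin":0},{"gripper":0.07,"tx":0,"ty":0,"tz":0.012,"spin":0},{"gripper":0.07,"tx":0,"ty":0,"tz":0.0075,"spin":0},{"gripper":0.07,"tx":0,"ty":0,"tz":0,"spin":0},{"gripper":0.04,"tx":0,"ty":0,"tz":0,"spin":0},{"gripper":0.04,"tx":0,"ty":0,"tz":0,"spin":0},{"gripper":0.04,"tx":0,"ty":0,"tz":0,"spin":0},{"gripper":0.04,"tx":0,"ty":0,"tz":0,"spin":0}]' 35
python3 -m inch '[{"gripper":0.04,"tx":0,"ty":0,"tz":-0.02,"spin":0},{"gripper":0.04,"tx":0,"ty":0,"tz":-0.04,"spin":0},{"gripper":0.04,"tx":0.02,"ty":0.002,"tz":-0.03,"spin":0},{"gripper":0.04,"tx":0.04,"ty":0.01,"tz":-0.01,"spin":0},{"gripper":0.04,"tx":0.045,"ty":0.01,"tz":0,"spin":0},{"gripper":0.04,"tx":0.04,"ty":0.01,"tz":0,"spin":0},{"gripper":0.04,"tx":0,"ty":0,"tz":0,"spin":0},{"gripper":0.04,"tx":0,"ty":0,"tz":0,"spin":0}]'
python3 - <<'E'
from h import *
st();f=save("wrist","g8");p=sense()["eef_pos"]
print(circ(f,colour(f,"blue"),34),circ(f,colour(f,"red"),p[2]+13)); go(436.5,-164,35,108.8)
E
```

```text
clock: 37.35
eef_pos: [484.8, -405.9, 0.9]
tcp_rot: [3.141, 0.001, 1.899]
contact_force: [-0.1, 0.7, 6.5]
opening: 0.567
clock: 38.15
eef_pos: [468.1, -257.4, 100.4]
tcp_rot: [3.141, 0.001, 1.901]
contact_force: [0.9, -0.3, -1.1]
opening: 0.567
t 38.1 [ 468.1 -257.4  100.4] rpy [1.800e+02 1.000e-01 1.089e+02] F [ 0.9 -0.3 -1.1] open 0.567
[('ell', [735.2, -331.4], [10.2, 83.5]), ('ell', [437.4, -164.8], [67.3, 67.6])] [('ell', [468.3, -255.5], [48.3, 52.0])]
at [ 468.4 -258.3  100.3] yaw 108.8 | now-frame tx,ty (np.float64(99.6), np.float64(0.3)) | after-turn tx,ty (np.float64(99.6), np.float64(0.2)) | tz 65.3 | spin 0.0
```

View pics/g8.png

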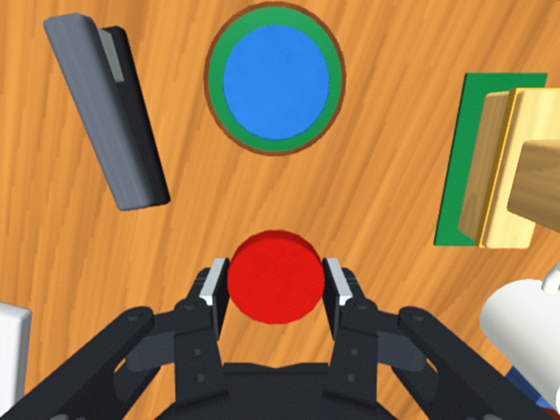

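```bash
python3 -m inch '[{"gripper":0.04,"tx":0.03,"ty":0.0005,"tz":0,"spin":0},{"gripper":0.04,"tx":0.04,"ty":0,"tz":0,"spin":0},{"gripper":0.04,"tx":0.028,"ty":0,"tz":0,"spin":0},{"gripper":0.04,"tx":0,"ty":0,"tz":0.02,"spin":0},{"gripper":0.04,"tx":0,"ty":0,"tz":0.02,"spin":0},{"gripper":0.04,"tx":0,"ty":0,"tz":0.012,"spin":0},{"gripper":0.04,"tx":0,"ty":0,"tz":0,"spin":0},{"gripper":0.04,"tx":0,"ty":0,"tz":0,"spin":0}]'
python3 - <<'E'
from h import *
st();f=save("wrist","g9");go(437.2,-165,35.4,108.8)
E
```

```text
clock: 39.0
eef_pos: [437.0, -165.6, 47.9]
tcp_rot: [-3.141, -0.0, 1.898]
contact_force: [-0.0, 0.2, 0.6]
opening: 0.569
t 39.0 [ 437.  -165.6   47.9] rpy [-180.    -0.   108.7] F [-0.   0.2  0.6] open 0.569
at [ 437.2 -165.6   48.2] yaw 108.7 | now-frame tx,ty (np.float64(0.6), np.float64(0.2)) | after-turn tx,ty (np.float64(0.6), np.float64(0.2)) | tz 12.8 | spin -0.1
```

View pics/g9.png

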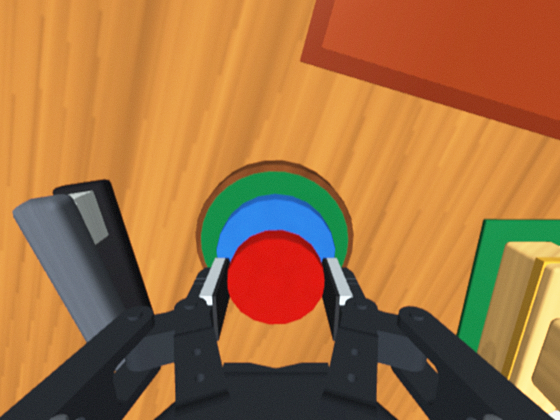

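```bash
python3 -m inch '[{"gripper":0.04,"tx":0.0005,"ty":0,"tz":0.008,"spin":0},{"gripper":0.04,"tx":0,"ty":0,"tz":0.003,"spin":0},{"gripper":0.04,"tx":0,"ty":0,"tz":0.002,"spin":0},{"gripper":0.04,"tx":0,"ty":0,"tz":0,"spin":0},{"gripper":0.04,"tx":0,"ty":0,"tz":0,"spin":0},{"gripper":0.07,"tx":0,"ty":0,"tz":0,"spin":0},{"gripper":0.07,"tx":0,"ty":0,"tz":0,"spin":0},{"gripper":0.07,"tx":0,"ty":0,"tz":0,"spin":0}]'
python3 -m inch '[{"gripper":0.07,"tx":0,"ty":0,"tz":-0.02,"spin":0},{"gripper":0.07,"tx":0,"ty":0,"tz":-0.04,"spin":0},{"gripper":0.07,"tx":-0.035,"ty":0,"tz":-0.02,"spin":0},{"gripper":0.07,"tx":-0.04,"ty":0,"tz":0,"spin":0},{"gripper":0.07,"tx":-0.03,"ty":0,"tz":0,"spin":0},{"gripper":0.07,"tx":0,"ty":0,"tz":0,"spin":0},{"gripper":0.07,"tx":0,"ty":0,"tz":0,"spin":0},{"gripper":0.07,"tx":0,"ty":0,"tz":0,"spin":0}]'
python3 - <<'E'
from h import *
st();f=save("wrist","g10")
print(circ(f,colour(f,"green"),20),circ(f,colour(f,"blue"),34),circ(f,colour(f,"red"),48)); go(598,-409,60,108.8)
E
```

```text
clock: 39.85
eef_pos: [436.6, -164.5, 34.8]
tcp_rot: [3.141, 0.0, 1.899]
contact_force: [0.5, -0.1, -0.4]
opening: 0.818
clock: 40.65
eef_pos: [469.5, -262.8, 114.3]
tcp_rot: [-3.141, -0.001, 1.899]
contact_force: [0.7, 0.1, 0.0]
opening: 0.821
t 40.6 [ 469.5 -262.8  114.3] rpy [-1.799e+02 -1.000e-01  1.088e+02] F [0.7 0.1 0. ] open 0.821
[('ell', [606.8, -163.0], [68.8, 136.4]), ('ell', [435.8, -163.0], [90.8, 91.0])] [('ell', [749.6, -335.4], [5.5, 90.8]), ('ell', [437.3, -164.9], [67.3, 67.5])] [('ell', [437.4, -165.4], [47.4, 47.5])]
at [ 469.6 -262.7  114.4] yaw 108.8 | now-frame tx,ty (np.float64(-179.9), np.float64(74.4)) | after-turn tx,ty (np.float64(-179.8), np.float64(74.4)) | tz 54.4 | spin 0.0
```

View pics/g10.png

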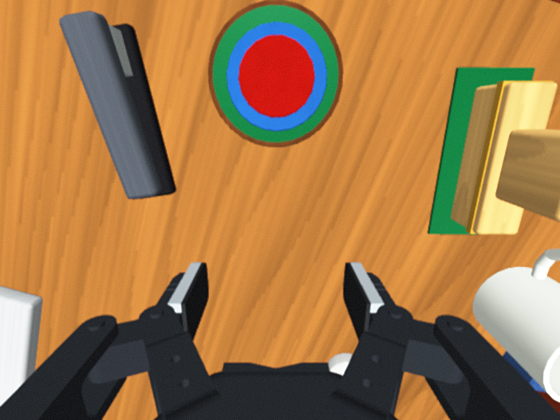

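```bash
python3 -m inch '[{"gripper":0.06,"tx":-0.036,"ty":0.015,"tz":0,"spin":0},{"gripper":0.06,"tx":-0.036,"ty":0.015,"tz":0,"spin":0},{"gripper":0.06,"tx":-0.036,"ty":0.015,"tz":0.01,"spin":0},{"gripper":0.06,"tx":-0.036,"ty":0.015,"tz":0.02,"spin":0},{"gripper":0.06,"tx":-0.036,"ty":0.0145,"tz":0.03,"spin":0},{"gripper":0.06,"tx":0,"ty":0,"tz":0,"spin":0},{"gripper":0.06,"tx":0,"ty":0,"tz":0,"spin":0},{"gripper":0.06,"tx":0,"ty":0,"tz":0,"spin":0}]'
python3 - <<'E'
from h import *
st();f=save("wrist","g11")
for c in circ(f,colour(f,"white"),14):
    if 30<c[2][0]<45: print(c);go(c[1][0],c[1][1],2,108.8)
E
```

```text
clock: 41.5
eef_pos: [598.6, -409.2, 55.5]
tcp_rot: [-3.142, -0.0, 1.899]
contact_force: [0.2, -0.1, -0.9]
opening: 0.704
t 41.5 [ 598.6 -409.2   55.5] rpy [-180.    -0.   108.8] F [ 0.2 -0.1 -0.9] open 0.704
('ell', [598.7, -409.6], [38.3, 42.1])
at [ 598.8 -409.4   56.2] yaw 108.8 | now-frame tx,ty (np.float64(-0.2), np.float64(-0.2)) | after-turn tx,ty (np.float64(-0.2), np.float64(-0.2)) | tz 54.2 | spin 0.0
```

View pics/g11.png

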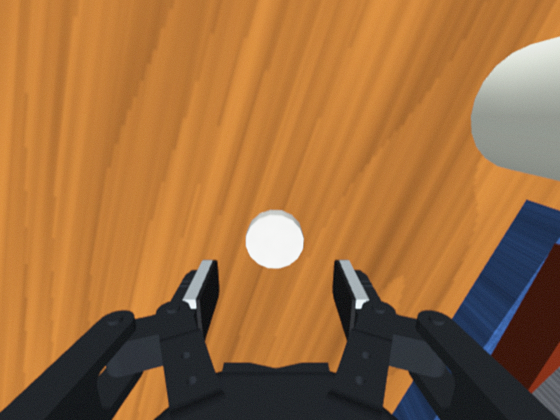

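```bash
python3 -m inch '[{"gripper":0.06,"tx":-0.001,"ty":0,"tz":0.03,"spin":0},{"gripper":0.06,"tx":0,"ty":0,"tz":0.015,"spin":0},{"gripper":0.06,"tx":0,"ty":0,"tz":0.009,"spin":0},{"gripper":0.06,"tx":0,"ty":0,"tz":0,"spin":0},{"gripper":0.03,"tx":0,"ty":0,"tz":0,"spin":0},{"gripper":0.03,"tx":0,"ty":0,"tz":0,"spin":0},{"gripper":0.03,"tx":0,"ty":0,"tz":0,"spin":0},{"gripper":0.03,"tx":0,"ty":0,"tz":0,"spin":0}]' 35
python3 -m inch '[{"gripper":0.03,"tx":0,"ty":0,"tz":-0.03,"spin":0},{"gripper":0.03,"tx":0.01,"ty":-0.01,"tz":-0.04,"spin":0},{"gripper":0.03,"tx":0.03,"ty":-0.015,"tz":-0.035,"spin":0},{"gripper":0.03,"tx":0.04,"ty":-0.015,"tz":-0.01,"spin":0},{"gripper":0.03,"tx":0.04,"ty":-0.015,"tz":0,"spin":0},{"gripper":0.03,"tx":0.04,"ty":-0.015,"tz":0,"spin":0},{"gripper":0.03,"tx":0.02,"ty":-0.005,"tz":0,"spin":0},{"gripper":0.03,"tx":0,"ty":0,"tz":0,"spin":0}]'
python3 - <<'E'
from h import *
st();f=save("wrist","g12");p=sense()["eef_pos"]
print(circ(f,colour(f,"red"),48));print([c for c in circ(f,colour(f,"white"),p[2]+12) if 30<c[2][0]<45]); go(437.1,-165,50,108.8)
E
```

```text
clock: 42.35
eef_pos: [599.9, -411.7, 2.1]
tcp_rot: [3.14, 0.001, 1.899]
contact_force: [-0.2, 1.0, 6.0]
opening: 0.45
clock: 43.15
eef_pos: [468.1, -262.8, 116.0]
tcp_rot: [-3.14, -0.002, 1.9]
contact_force: [0.6, -0.9, -0.3]
opening: 0.451
t 43.1 [ 468.1 -262.8  116. ] rpy [-1.799e+02 -1.000e-01  1.088e+02] F [ 0.6 -0.9 -0.3] open 0.451
[('ell', [437.4, -165.4], [47.4, 47.4])]
[('ell', [600.9, -242.0], [41.2, 102.8]), ('ell', [467.9, -259.7], [38.3, 43.4])]
at [ 469.8 -264.3  116.3] yaw 108.8 | now-frame tx,ty (np.float64(104.6), np.float64(1.1)) | after-turn tx,ty (np.float64(104.6), np.float64(1.1)) | tz 66.3 | spin 0.0
```

View pics/g12.png

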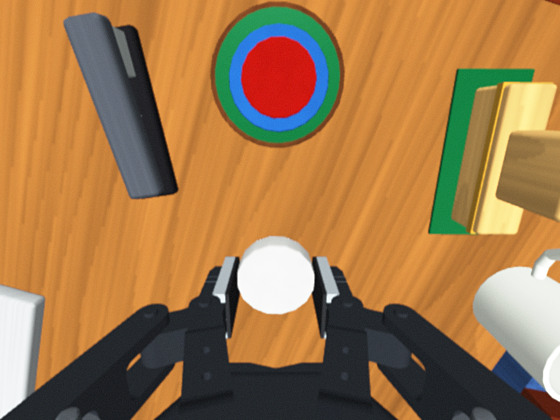

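```bash
python3 -c "
from h import *
for i in range(2):
    f=grab_frame('wrist');p=sense()['eef_pos'];m=(f['pixels'].min(2)>225); print([c for c in circ(f,m,p[2]+12) if 25<c[2][0]<45])
    go(437.8,-166.5,50,108.8)"
```

```text
[('ell', [470.2, -263.1], [37.7, 38.3])]
at [ 470.8 -265.3  116.4] yaw 108.8 | now-frame tx,ty (np.float64(104.1), np.float64(0.6)) | after-turn tx,ty (np.float64(104.1), np.float64(0.6)) | tz 66.4 | spin 0.0
[('ell', [471.2, -264.2], [37.8, 38.4])]
at [ 471.2 -265.8  116.3] yaw 108.8 | now-frame tx,ty (np.float64(104.7), np.float64(0.4)) | after-turn tx,ty (np.float64(104.7), np.float64(0.4)) | tz 66.3 | spin -0.0
```

```bash
python3 -m inch '[{"gripper":0.03,"tx":0.03,"ty":0.0005,"tz":0,"spin":0},{"gripper":0.03,"tx":0.04,"ty":0,"tz":0,"spin":0},{"gripper":0.03,"tx":0.035,"ty":0,"tz":0,"spin":0},{"gripper":0.03,"tx":0,"ty":0,"tz":0.02,"spin":0},{"gripper":0.03,"tx":0,"ty":0,"tz":0.02,"spin":0},{"gripper":0.03,"tx":0,"ty":0,"tz":0.012,"spin":0},{"gripper":0.03,"tx":0,"ty":0,"tz":0,"spin":0},{"gripper":0.03,"tx":0,"ty":0,"tz":0,"spin":0}]'
python3 - <<'E'
from h import *
for i in range(4): grab_frame("top")
st();f=save("wrist","g13");go(437.7,-166.1,50.5,108.8)
E
```

```text
clock: 44.1
eef_pos: [437.3, -166.0, 63.8]
tcp_rot: [-3.141, -0.0, 1.898]
contact_force: [-0.2, -0.0, -0.3]
opening: 0.448
t 44.3 [ 437.4 -165.8   64.4] rpy [179.9   0.  108.8] F [0.  0.7 0.3] open 0.448
at [ 437.3 -165.8   64.4] yaw 108.8 | now-frame tx,ty (np.float64(-0.4), np.float64(0.2)) | after-turn tx,ty (np.float64(-0.4), np.float64(0.2)) | tz 13.9 | spin -0.0
```

View pics/g13.png

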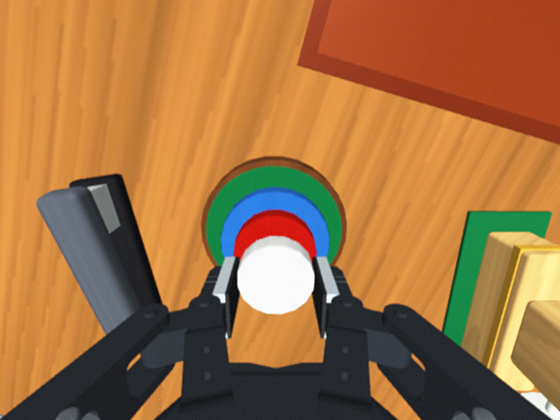

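```bash
python3 -m inch '[{"gripper":0.03,"tx":0,"ty":0,"tz":0.008,"spin":0},{"gripper":0.03,"tx":0,"ty":0,"tz":0.004,"spin":0},{"gripper":0.03,"tx":0,"ty":0,"tz":0.002,"spin":0},{"gripper":0.03,"tx":0,"ty":0,"tz":0,"spin":0},{"gripper":0.03,"tx":0,"ty":0,"tz":0,"spin":0},{"gripper":0.06,"tx":0,"ty":0,"tz":0,"spin":0},{"gripper":0.06,"tx":0,"ty":0,"tz":0,"spin":0},{"gripper":0.06,"tx":0,"ty":0,"tz":0,"spin":0}]'
python3 -m inch '[{"gripper":0.06,"tx":0,"ty":0,"tz":-0.02,"spin":0},{"gripper":0.06,"tx":0,"ty":0,"tz":-0.04,"spin":0},{"gripper":0.06,"tx":-0.035,"ty":0,"tz":-0.04,"spin":0},{"gripper":0.06,"tx":-0.045,"ty":0,"tz":0,"spin":0},{"gripper":0.06,"tx":-0.045,"ty":0,"tz":0,"spin":0},{"gripper":0.06,"tx":0,"ty":0,"tz":0,"spin":0},{"gripper":0.06,"tx":0,"ty":0,"tz":0,"spin":0},{"gripper":0.06,"tx":0,"ty":0,"tz":0,"spin":0}]'
python3 - <<'E'
from h import *
for i in range(4): grab_frame("top")
st();f=save("wrist","k1");save("top","k2");save("scene","k3")
print(circ(f,colour(f,"green"),20),circ(f,colour(f,"blue"),34),circ(f,colour(f,"red"),48),circ(f,colour(f,"white"),62))
tiles()
E
```

```text
clock: 45.15
eef_pos: [436.8, -165.4, 49.6]
tcp_rot: [-3.141, -0.0, 1.899]
contact_force: [-0.5, -0.2, 0.7]
opening: 0.704
clock: 45.95
eef_pos: [475.6, -281.0, 146.8]
tcp_rot: [-3.141, -0.001, 1.899]
contact_force: [-0.6, 1.1, -0.4]
opening: 0.704
t 46.1 [ 476.2 -280.9  147.4] rpy [-180.    -0.   108.8] F [-0.4 -0.2  0.7] open 0.701
[('ell', [613.2, -165.1], [76.6, 139.0]), ('ell', [436.2, -164.2], [87.4, 91.8])] [('ell', [747.1, -343.6], [33.5, 71.5]), ('ell', [437.4, -165.1], [67.3, 67.5])] [('ell', [437.1, -164.8], [45.5, 46.8])] [('ell', [565.4, -319.9], [11.4, 63.6]), ('ell', [431.0, -365.6], [11.4, 63.0]), ('ell', [289.2, -452.5], [44.6, 229.2]), ('ell', [700.2, -270.9], [83.5, 154.9]), ('ell', [437.4, -165.8], [38.3, 38.9])]
top (642.4, 336.2, 2.3, 60, 28) uv [81. 44.] ang -3
```

View pics/k1.png

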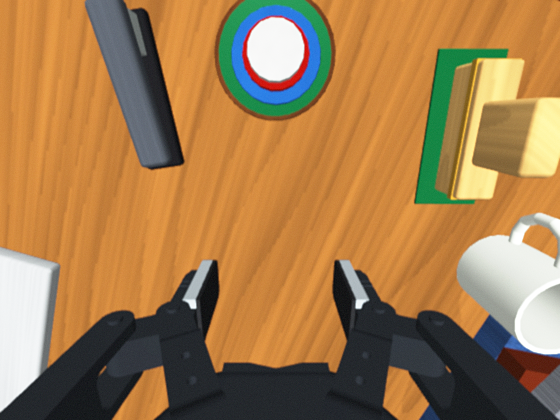

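View pics/k2.png

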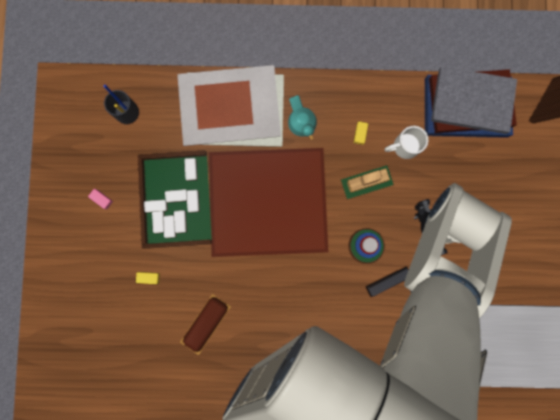

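View pics/k3.png

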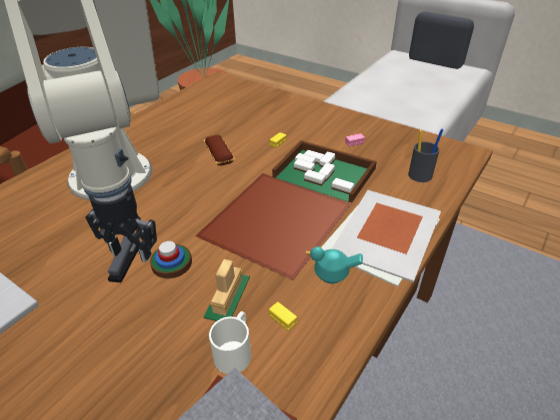

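Run:
```python
import cv2,numpy as np
a=cv2.imread("pics/k2.png")[140:260,125:235];b=cv2.imread("pics/k3.png")[130:205,260:385]
a=cv2.resize(a,(440,480),interpolation=cv2.INTER_CUBIC);b=cv2.resize(b,None,fx=2.8,fy=2.8,interpolation=cv2.INTER_CUBIC)
c=np.zeros((480,800,3),np.uint8);c[:480,:440]=a;c[:b.shape[0],445:445+b.shape[1]]=b[:, :355];cv2.imwrite("pics/k4.png",c)
```

```text
(no output)
```

View pics/k4.png

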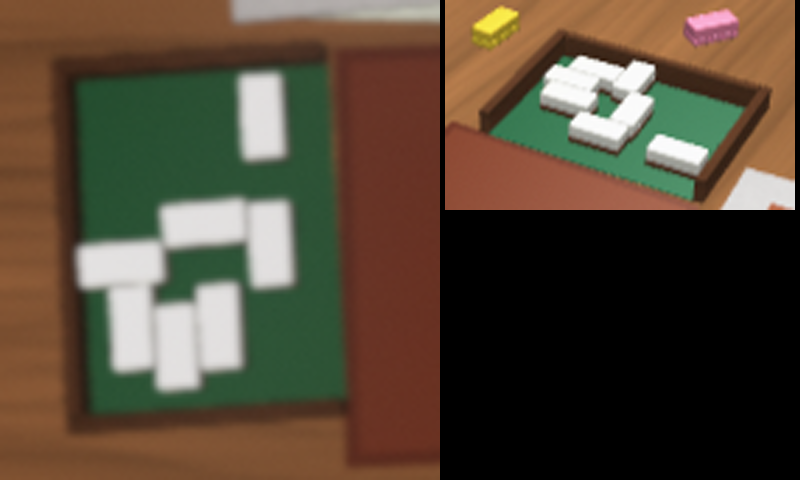

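All seven tiles lie flat inside the tray. Handing in.

```bash
python3 -c "
from rig import *
print(sign_off())"
```

```text
the job is handed in; nothing more can be done
None
```

The job is done and handed in at about 46 s of the 210 s allowed; the hand-in reports no verdict.

- **Tiles:** I swept all seven white tiles into the tray with the pusher, and the fingers never touched them. The last crop shows seven tiles lying flat inside the walls. One of them touches the back wall, where the last stroke ended with about 22 N on the wrist.
- **Pusher:** It stands upright on its pad. By the wrist-camera measurement just before release it was about 1 mm from the middle.
- **Discs:** The blue, red and white discs are stacked on the stand, largest at the bottom. The yellow 60 mm disc was not in any view. In the last check the disc centres agree with each other to about 1 mm and sit about 2–3 mm from the stand's axis.
- **Left alone:** The mug, the bird and the stapler were not touched.

No tile knock or grip slackening was noticed. The cameras disagreed by a few millimetres on some positions, so I used the close wrist views for placing. No final check failed.

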